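# Close the sample carton and lift a tube with tongs

### The arm

A 7-joint arm with a two-finger parallel gripper is mounted at the origin on a cart in front of the work surface, level with it; the furniture and walls round the work are solid. World frame = base frame: x ahead of the robot, y to its left, z up, the work surface at z = 0. Lengths are in m, angles in degrees, forces in N, time in s.
With the tool pointing down it reaches from about 0.425 to 0.8 m from the base axis. Payload 8.3 kg.
Tool frame: the origin (TCP) lies at the very end of the fingers, on their centre line; the grasp point (between the pads) lies 19 mm behind it (grasp_offset is the distance from the TCP to the grasp point, in m); z points along the fingers, y is the direction in which the jaws open and shut (so a half turn about z gives the same grasp; the last joint's range is limited). The gripper opens to 85 mm and grips with 20 to 120 N. Pads are 22 mm wide; open, the fingers measure 114 mm over their backs; the gripper's body (76 mm by 85 mm) begins 54 mm behind the grasp point. The pads swing forward as they close: fully open they stand 13 mm farther back than shut.
Start: joints at [-70.01, 21.967, 0.94, 78.501, -0.361, 79.538, -2.664], TCP at [0.25, 0.573, 0.202] pointing down, gripper open.
Joint ranges: [-169.22, 169.22], [-14.56, 117.87], [-87.37, 89.26], [10.42, 133.3], [-82.24, 262.24], [0.94, 117.77], [-172.7, 172.7]. Speed limits (degrees/s): [136.94, 136.94, 172.46, 172.46, 180, 180, 180].

### API

Orientations are given as a 3x3 rotation matrix whose columns are the frame's x, y, z axes.
In Python, from plant import get_state, grab_frame, hand_in, grasp_offset gives the robot as it stands.
- The arm moves only by the tool apply_moves, never from a script. Its argument "plan" is a list of rows, each an object with "turn": the turn, a rotation vector about the tool's x, y, z in degrees, a list of three; "linear": the shift along the tool's x, y, z in cm, a list of three; "grip": the finger opening in cm, from 0 to 8.54. In form: [{"turn": [rx, ry, rz], "linear": [x, y, z], "grip": grip}, ...]. A call has 1 to 10 rows; each row is the pose to reach, as a shift and turn from the pose commanded when the call began, along the tool's axes at that moment; what a row does not reach only later rows make up. A row lasts 1/10 s, in which the tool goes at most 50 mm and 8.59 degrees, less where a joint would pass 70% of its speed; a pose out of reach is approached as far as the arm can. A call with a gripper value outside its range is refused whole. The fingers move at their own pace and stop on an object; "force" is the grip in N (left out, the last holds). Time passes only in rows, so rows that repeat a pose let the fingers close. It gives the time, the measured TCP pose, the force and the opening at its end, in the units of the state.
- get_state(): the state, without advancing time (a new reading comes with each control period).
- grab_frame(name): name is "side" or "top" or "wrist"; returns a dict with "image" (400x640x3 uint8, red, green, blue), "depth" (400x640 float32, m along the optical axis (not along the pixel's ray), 0 where there is no reading), "intrinsics" (3x3 intrinsics, pixels), "k1" (the pictures are not rectified: a ray, as slopes to the right and down, at radius r is drawn at 1 + k1 r^2 times it, then the intrinsics apply), "world_to_cam" (4x4, takes a point from world to camera coordinates); the wrist camera has in their place "mount" (4x4, takes a point from camera to tool coordinates, whose origin is the TCP and whose axes are the flange's). Camera axes: x right, y up, looking along -z (the intrinsics and any distortion apply to the point x, -y, -z); pixel columns grow to the right and rows downward; lengths in m; the calibration is good to about 2 mm. A picture is of the moment at which its call begins: read the wrist's pose just before it.
- hand_in(): hands the job in, once; it reports no verdict.
The state is a dict: "clock": time; "joint_pos": joint angles; "dq": joint speeds; "effort": joint torques, N m; "tool_pos": TCP position; "orientation": TCP orientation; "contact_force": force on the tool from outside, world axes, zero at the start; "moment": the same for the moment, N m; "width": opening from 0.0 (shut) to 1.0 (fully open).
Only numpy, scipy, OpenCV 4.12 (cv2) and the standard library are available. Lean on these libraries where they do the work, as an engineer would, in place of code of your own. Each camera call takes 0.05 s, during which the arm holds its last target. There are 200 camera calls.

### The job

A chilled sample has been taken out of the insulated carton and stands in the rack. Close the carton again so that the rest stays cold: fold the short inner flap fully down first, then the longer outer flap fully down over it. Then take the spring tongs from their rest, close their jaws on the tube with the green band (never touch that tube with the gripper itself), lift it until its foot is well clear above the rack, and finish still holding it there, upright, in the tongs; leave the other two tubes and the conical flask alone.

Things in the scene. Friction and masses are not known exactly. Their poses are not given: they have to be found in the camera images.
- carton: brown cardboard carton, fixed to the bench, 250 mm (its x) x 200 mm (its y) x 110 mm high, open at the top but for two narrow end flaps already folded in; origin at the centre of its underside, z up. The two side flaps are hinged on its long edges.
- flap_inner (a joint): short inner flap, a cardboard panel 246 x 100 mm, 4 mm thick, hinged along the carton's +y edge 112 mm above the bench; angle in rad, 0 = lying flat and closed, about 1.2 to 1.45 = standing open, leaning in over the carton. Stays where it is left; moves when pushed with 1 to 2 N and comes to a hard stop at 0.
- flap_outer (a joint): longer outer flap, 246 x 125 mm, 4 mm thick, hinged along the carton's -y edge 116.5 mm above the bench; angle in rad, 0 = lying flat over the inner flap (closed), about 1.2 to 1.45 = standing open, leaning in. Same stiffness.
- flap_inner_hinge (a point): middle of the inner flap's hinge line; its axes are the carton's (x along the hinge line, -y towards the other side)
- flap_outer_hinge (a point): middle of the outer flap's hinge line; its axes are the carton's (x along the hinge line, +y towards the other side)
- flap_inner_edge (a point): middle of the free edge of the inner flap, on its outer face
- flap_outer_edge (a point): middle of the free edge of the outer flap, on its outer face
- tongs_grip (a point): point to grip on the level steel spring tongs (230 mm long, 0.08 kg, balance within 20 mm): midway between the two blue finger pads, half-way up the 18 mm high arms; x runs along the tongs to the jaws, z up. Pads 44 mm long; width across them 43 mm open, 26 mm when the jaws hold the tube. Pivot 100 mm behind, so jaws move twice as far as pads. Grip from above.
- tongs_jaws (a point): midway between the two black V-shaped jaws, 100 mm ahead of tongs_grip on the tongs' centre plane, half-way up the 18 mm high jaws; axes as tongs_grip. Free gap at the jaws' front ends: 45 mm when open. Put this point on the tube's axis, then close.
- tongs_arm_left (a joint): how far the tongs are squeezed: angle of each arm in rad, 0 = open, about 0.085 = jaws closed on a 20 mm tube, 0.13 = stop
- tongs_rest: low fixed dark steel rest, 160 mm (its x) x 78 mm, base plate 3 mm; cross bars at x = -62 and +58 mm carry the tongs' undersides 22 mm above the bench (side lips to 30 mm), nothing between the bars. Origin at the centre of its underside, under tongs_grip; x along the tongs
- rack: fixed timber tube rack, 62 mm (its x) x 310 mm (its y), origin at the centre of its underside; top board 104 to 117 mm above the bench, x = -26 to +26 mm. 25 mm square holes on the line x = -6.5 mm; tubes stand on the lower board, 16 mm up. Its -x side faces the robot: come in with level tongs along its +x, above the top board.
- tube_green_center (a point): half-way up the test tube with a green band, the tallest: 172 mm, 20 mm diameter, 0.02 kg, standing upright in a rack hole with 2.5 mm play on each side. Its foot is 16 mm above the bench, so 71 mm of it stick out above the top board. This point is 86 mm above its foot.
- tube_green_foot (a point): the bottom end of that tube (z up along the tube)
- tube_green: the same tube, origin at its foot
- tube_short_center (a point): half-way up the shortest test tube, without band (142 mm tall, 20 mm diameter), in another hole of the rack, 74 mm or more from the green one: leave it
- tube_plain_center (a point): half-way up the other test tube without band (155 mm tall, 18 mm diameter), in another hole of the rack, 74 mm or more from the green one: leave it
- flask: conical glass flask 92 mm wide, 124 mm tall, standing on the bench to the right; origin at the centre of its underside: leave it
- tongs: the tongs (pivot block and both arms), origin at tongs_grip. Their spring pushes each pad outwards with 2.6 N when open, 3.7 N when the tube is held: closed to about 38 mm across the pads they can be carried with the jaws still open; squeeze fully (20 N or more) to hold the tube.
Not all that is in view belongs to the job. Leave any black look-alike of the tube_green alone.

How it is judged (in metres and radians):
On the way, in this order (a step that is already met when the one before it is completed fails the run):
1. the inner flap is folded down while the outer flap still stands open (value of joint flap_inner below 0.12 rad and value of joint flap_outer above 0.6 rad), for 0.2 s.
2. the outer flap is folded down over it (value of joint each of flap_inner, flap_outer below 0.12 rad), for 0.2 s.
3. the tongs are lifted off their rest by the gripper (height (world z) of tongs_grip above 0.06 m and contact force between the fingers and tongs above 0.5 N), for 0.2 s.
At the end, for the whole second after the job is handed in: Flaps under 0.12 rad; gripper holds tongs (over 1 N); jaws hold the green tube (over 0.5 N, jaw middle within 25 mm of its axis), foot over 127 mm above the bench (10 mm above the rack), within 0.3 rad of upright, under 0.03 m/s; tube clear of rack and robot, tongs clear of rack (all of step 2 and height (world z) of tube_green_foot above 0.127 m and angle between tube_green's own z axis and vertical below 0.3 rad and horizontal distance between tube_green_center and tongs_jaws below 0.025 m and contact force between tongs and tube_green above 0.5 N and contact force between the fingers and tongs above 1 N and contact force between tube_green and the arm below 0.1 N and contact force between each of tube_green, tongs and rack below 0.05 N and linear speed of tube_green below 0.03 m/s); the arm keeps its last pose, push and grip.
It fails at once if the gripper or arm touches the green-banded tube (contact force between any of the fingers, the arm and tube_green above 0.3 N).
It fails at once if another tube is shifted by more than 20 mm (distance of any of tube_short_center, tube_plain_center from where it was at the start of the episode above 0.02 m).
It fails at once if the conical flask is shifted by more than 20 mm (distance of flask from where it was at the start of the episode above 0.02 m).
It also fails if it takes over 54 s, if anything falls off the work surface, if the arm or the gripper's body presses on something with over 40 N, if the wrist force passes 120 N, or if a joint passes its speed limit or range.

## Working session

There is one attempt and no reset: what is moved stays moved. The work goes in short steps, Python scripts to look and compute and a tool call to move; the robot and the scene stay as the last step left them, time stands still between calls to the robot, and variables do not carry over. Pictures are saved under pics/ and viewed, about 8 in all and at most 12, crops included, and the job is handed in when it is done.

Besides the shell and the picture viewer there is one more tool, called after "Emit:" by a JSON object that holds its "method" and its "body". apply_moves: Moves the arm, as the interface text tells. Its arguments: {"type":"object","properties":{"plan":{"type":"array","items":{"type":"object","properties":{"turn":{"type":"array","items":{"type":"number"}},"linear":{"type":"array","items":{"type":"number"}},"grip":{"type":"number"}}}},"force":{"type":"number"}},"required":["plan"]}

```bash
ls; mkdir -p pics; cat > h.py <<'E'
import numpy as np, cv2
from plant import get_state, grab_frame
def save(name,fn):
    f=grab_frame(name); np.savez(''+fn+'.npz',**{k:np.array(v) for k,v in f.items()})
    cv2.imwrite('pics/'+fn+'.png',f['image'][:,:,::-1]); return f
def deproj(f,u,v,T=None,r=1,d=None):
    K=np.array(f['intrinsics']); k1=float(f['k1'])
    if d is None:
        p=f['depth'][int(v)-r:int(v)+r+1,int(u)-r:int(u)+r+1]; d=np.median(p[p>0])
    xd=np.array([(u-K[0,2])/K[0,0],(v-K[1,2])/K[1,1]]); x=xd.copy()
    for _ in range(20): x=xd/(1+k1*(x@x))
    c=np.array([x[0]*d,-x[1]*d,-d,1])
    M=np.linalg.inv(f['world_to_cam']) if T is None else T
    return (M@c)[:3]
def cloud(f,T=None):
    K=np.array(f['intrinsics']); k1=float(f['k1']); d=f['depth']
    v,u=np.mgrid[:400,:640]; xd=np.stack([(u-K[0,2])/K[0,0],(v-K[1,2])/K[1,1]],-1); x=xd
    for _ in range(20): x=xd/(1+k1*(x**2).sum(-1,keepdims=True))
    c=np.stack([x[...,0]*d,-x[...,1]*d,-d,np.ones_like(d)],-1)
    M=np.linalg.inv(f['world_to_cam']) if T is None else T
    P=(c@M.T)[...,:3]; P[d<=0]=np.nan; return P
E
python3 - <<'E'
from h import *
for n in ('top','side'):
    f=save(n,n+'0'); print(np.round(np.linalg.inv(f['world_to_cam']),3),f['intrinsics'],f['k1'])
s=get_state(); print(s)
a=cv2.imread('pics/top0.png');b=cv2.imread('pics/side0.png')
cv2.imwrite('pics/both.png',cv2.resize(np.vstack([a,b]),(480,600)))
E
```

```text
pics
[[-1.000e-03  9.830e-01 -1.840e-01  2.750e-01]
 [-1.000e+00 -1.000e-03 -2.000e-03 -6.000e-03]
 [-2.000e-03  1.840e-01  9.830e-01  1.524e+00]
 [ 0.000e+00  0.000e+00  0.000e+00  1.000e+00]] [[391.14645754   0.         320.72445185]
 [  0.         391.14645754 194.2582602 ]
 [  0.           0.           1.        ]] -0.04921687685022213
[[ 9.760e-01 -1.480e-01  1.620e-01  7.760e-01]
 [ 2.200e-01  6.640e-01 -7.150e-01 -1.024e+00]
 [-1.000e-03  7.330e-01  6.800e-01  1.061e+00]
 [ 0.000e+00  0.000e+00  0.000e+00  1.000e+00]] [[463.68905953   0.         314.16298027]
 [  0.         463.68905953 203.11914869]
 [  0.           0.           1.        ]] -0.008835925894862503
{'clock': 0.1, 'joint_pos': array([-70.00967077,  22.01059012,   0.93602468,  78.55547543,
        -0.36092503,  79.54075531,  -2.66500235]), 'dq': array([ 0.03699085, -0.16431447,  0.13128392, -0.10430365, -0.0388745 ,
       -0.0792005 , -0.04632268]), 'effort': array([ 3.49123053e-03, -6.29124713e+01,  8.47972613e-01, -3.72758710e+01,
        1.68595748e-02,  1.05069697e-02, -6.48369064e-05]), 'tool_pos': array([0.24989588, 0.57229269, 0.20097546]), 'orientation': array([[-9.16437438e-01,  4.00177352e-01, -7.13567461e-04],
       [ 4.00177988e-01,  9.16435917e-01, -1.66979169e-03],
       [-1.42739675e-05, -1.81581361e-03, -9.99998351e-01]]), 'contact_force': array([-0.38819825, -0.513113  , -0.11136415]), 'moment': array([-0.03423216,  0.00288772, -0.03475138]), 'width': 1.0003966288130248}
```

View pics/top0.png

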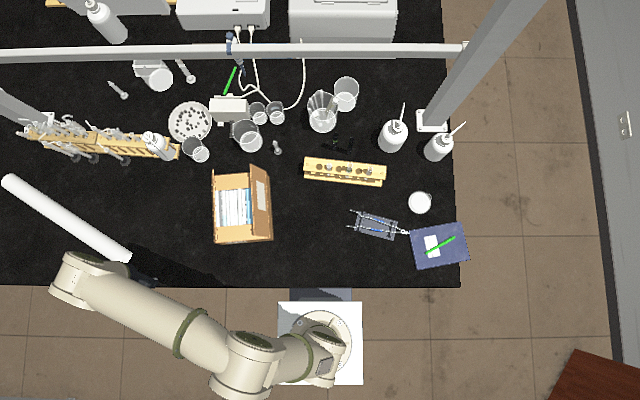

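View pics/side0.png

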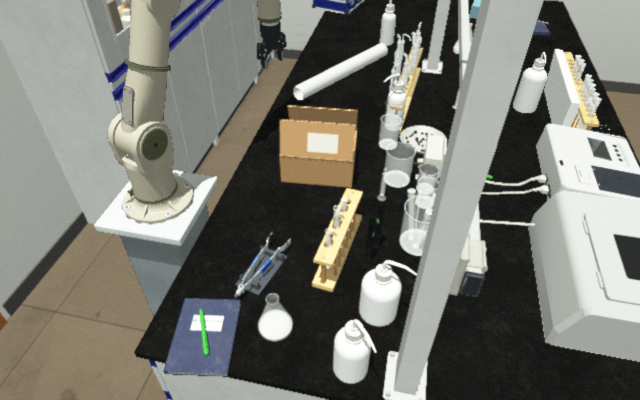

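The top view has the carton at about (241,204), the rack at (345,172), the tongs at (376,225) and the flask at (420,202). The side view has the carton at (318,145), the rack at (338,240) and the tongs at (263,265). I'll enlarge both views next.

```bash
python3 - <<'E'
from h import *
a=cv2.imread('pics/top0.png');b=cv2.imread('pics/side0.png')
c1=cv2.resize(a[145:250,200:440],(800,350),interpolation=cv2.INTER_CUBIC)
c2=cv2.resize(b[180:300,230:390],(400,250) if 0 else (333,250),interpolation=cv2.INTER_CUBIC)
c3=cv2.resize(b[95:195,270:370],(250,250),interpolation=cv2.INTER_CUBIC)
o=np.zeros((600,800,3),np.uint8);o[:350]=c1;o[350:,:333]=c2;o[350:,340:590]=c3
cv2.imwrite('pics/crop1.png',o)
for n in ('top','side'):
    f=dict(np.load(n+'0.npz')); P=cloud(f); np.save('P'+n,P)
    # heights map in ROI: points by class
    for nm,(x0,x1,y0,y1,z0,z1) in dict(cart=(.35,.75,.1,.5,.1,.13),flaps=(.35,.75,.1,.5,.14,.3),rack=(.5,.75,-.3,.15,.095,.122),tubes=(.5,.75,-.3,.15,.125,.2),tongs=(.3,.6,-.4,0,.02,.06)).items():
        m=((P>[x0,y0,z0])&(P<[x1,y1,z1])).all(-1); q=P[m]
        if len(q)>8:
            r=cv2.minAreaRect((q[:,:2]*1000).astype(np.float32)); print(n,nm,len(q),np.round(q.min(0),3),np.round(q.max(0),3),np.round(r[0],1),np.round(r[1],1),round(r[2],1))
E
```

```text
top cart 1499 [0.362 0.166 0.1  ] [0.749 0.499 0.13 ] [554.4 333.5] [332.6 386.4] 89.6
top flaps 1096 [0.365 0.187 0.14 ] [0.626 0.393 0.246] [495.7 291.1] [247.1 188.9] 5.5
top rack 963 [ 0.593 -0.3    0.096] [0.748 0.063 0.122] [ 685.2 -117.8] [350.  155.1] 83.2
top tubes 223 [ 0.612 -0.3    0.125] [ 0.749 -0.022  0.194] [ 679.7 -161. ] [136.3 278.7] 0.6
top tongs 546 [ 0.301 -0.4    0.02 ] [ 0.597 -0.099  0.059] [ 451.9 -261.4] [314.9 268.8] 81.8
side cart 755 [0.385 0.16  0.1  ] [0.75 0.5  0.13] [637.8 245.2] [450.8 271.4] 45.3
side flaps 3101 [0.368 0.176 0.14 ] [0.629 0.389 0.24 ] [499.  285.7] [246.9 197.8] 5.3
side rack 1283 [ 0.599 -0.3    0.095] [0.75  0.059 0.122] [ 685.8 -119.9] [346.  145.6] 83.4
side tubes 460 [ 0.616 -0.3    0.125] [ 0.75  -0.031  0.19 ] [ 683.  -165.2] [268.9 133.8] 90.0
side tongs 754 [ 0.3  -0.4   0.02] [ 0.572 -0.103  0.058] [ 435.9 -251.4] [272.  296.3] 0.2
```

View pics/crop1.png

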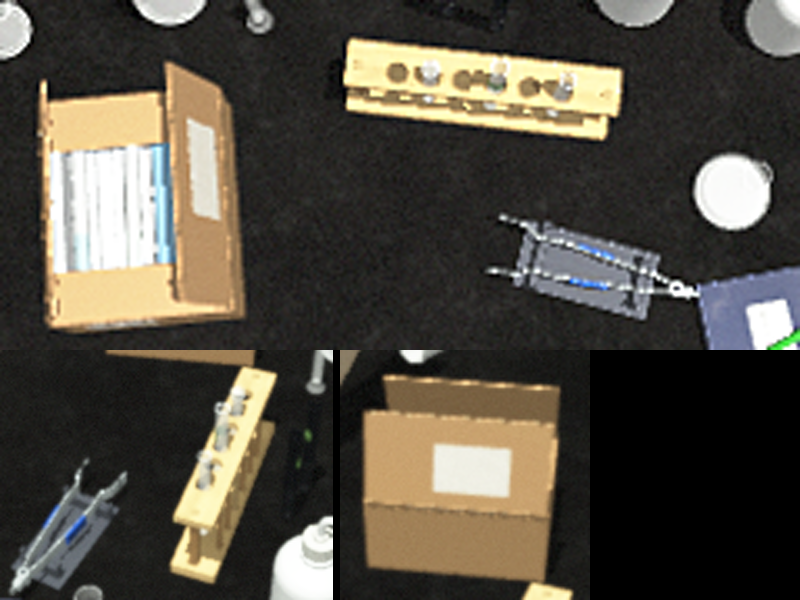

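```bash
cat > m.py <<'E'
from h import *
def rect(q):
    r=cv2.minAreaRect((q[:,:2]*1000).astype(np.float32)); return np.round(r[0],1),np.round(r[1],1),round(r[2],2)
for n in ('top','side'):
    f=dict(np.load(n+'0.npz')); P=cloud(f); I=cv2.cvtColor(f['image'],cv2.COLOR_RGB2HSV).astype(int); H,S,V=I[...,0],I[...,1],I[...,2]
    box=lambda a,b:((P>a)&(P<b)).all(-1)
    print(n,'table z',np.nanmedian(P[...,2][box([.4,-.1,-.02],[.5,.1,.02])]))
    m=box([.56,-.28,.108],[.72,.1,.126])&(H<30)&(S>60); print(' rack',m.sum(),rect(P[m]),np.median(P[m][:,2]))
    q=P[m]; # refined edges
    m=box([.58,-.2,.127],[.72,.06,.2]); q=P[m]
    k=cv2.kmeans(q[:,:2].astype(np.float32),3,None,(3,50,1e-5),5,cv2.KMEANS_PP_CENTERS)
    for i in range(3):
        w=q[k[1][:,0]==i]; hs=np.stack([H[m],S[m]],1)[k[1][:,0]==i]; print('  tube',len(w),np.round(w.mean(0),3),'ztop',round(w[:,2].max(),3),'green',((hs[:,0]>40)&(hs[:,0]<90)&(hs[:,1]>40)).sum(), rect(w))
    m=box([.35,-.35,.01],[.6,-.05,.06])&(H>105)&(H<128)&(S>140)&(V>90); q=P[m]; print(' blue',m.sum())
    k=cv2.kmeans(q[:,:2].astype(np.float32),2,None,(3,50,1e-5),5,cv2.KMEANS_PP_CENTERS)
    for i in range(2):
        w=q[k[1][:,0]==i]; print('  pad',len(w),np.round(w.mean(0),4),rect(w))
    m=box([.4,-.27,.03],[.57,-.05,.06]); print(' tongs',m.sum(),rect(P[m]),np.median(P[m][:,2]))
    m=box([.38,-.27,-.003],[.57,-.05,.027])&(S>25)&(V>60)&(V<200); print(' rest',m.sum(),rect(P[m]))
    yaw=np.radians(5.4)
    c,s=np.cos(yaw),np.sin(yaw); R=np.array([[c,s,0],[-s,c,0],[0,0,1]])
    L=(P-[.497,.288,0])@R.T
    for nm,m in (('outer',(L[...,2]>.13)&(abs(L[...,0])<.1)&(L[...,1]<.0)&(L[...,1]>-.12)),('inner',(L[...,2]>.13)&(abs(L[...,0])<.1)&(L[...,1]>.0)&(L[...,1]<.12)&(L[...,2]<.25))):
        w=L[m]; 
        if len(w)<20: continue
        a=np.polyfit(w[:,2],w[:,1],1); print(' ',nm,len(w),'y=a z+b',a,'angle',np.arctan2(1,abs(a[0])),'y@0.114',np.polyval(a,.114),'zmax',np.percentile(w[:,2],99))
        b=np.polyfit(w[:,0],w[:,1]-a[0]*w[:,2],1);print('   yaw corr deg',np.degrees(b[0]))
        mm=(L[...,2]>.13)&(abs(L[...,1]-np.polyval(a,L[...,2]))<.01)&(abs(L[...,0])<.2)&(L[...,2]<.24);print('   x range',np.percentile(L[mm][:,0],[1,99]))
E
python3 m.py
```

```text
top table z 0.00022674622827767443
 rack 686 (array([637.5, -90.3]), array([306.8,  53.9]), 83.16) 0.11685760542608192
  tube 31 [ 0.637 -0.031  0.154] ztop 0.164 green 0 (array([637.6, -31.1]), array([18.2, 18.5]), 87.77)
  tube 46 [ 0.629 -0.105  0.165] ztop 0.194 green 5 (array([ 629. , -104.2]), array([19.4, 18. ]), 0.51)
  tube 32 [ 0.62  -0.178  0.154] ztop 0.174 green 0 (array([ 620.5, -177.7]), array([17. , 15.3]), 38.46)
 blue 15
  pad 13 [ 0.4144 -0.2132  0.0397] (array([ 414.6, -212.6]), array([38.2,  3.8]), 78.93)
  pad 2 [ 0.4543 -0.2173  0.041 ] (array([ 454.3, -217.3]), array([8.5, 0. ]), -117.2)
 tongs 118 (array([ 446.7, -185.5]), array([167.5,  71.6]), 83.09) 0.03880301667161168
 rest 199 (array([ 437.3, -207.9]), array([142.5,  79.4]), 74.59)
  outer 819 y=a z+b [ 0.29623598 -0.13089165] angle 1.2827963245721263 y@0.114 -0.09712074437801169 zmax 0.23980145822817261
   yaw corr deg -0.3187490538777662
   x range [-0.12219421  0.11937543]
  inner 139 y=a z+b [-0.35333329  0.14691974] angle 1.2311550756313168 y@0.114 0.10663974957880407 zmax 0.21279530167693625
   yaw
[... 536 characters left out ...]
 0.036 ] (array([ 451.5, -240.8]), array([19.7,  5. ]), 73.16)
  pad 21 [ 0.4574 -0.2196  0.038 ] (array([ 441.7, -216.9]), array([19.9, 44.4]), 80.8)
 tongs 244 (array([ 443.2, -189.6]), array([170.2,  64.6]), 72.77) 0.03687036706921365
 rest 508 (array([ 436.3, -209.4]), array([136.9,  88.9]), 74.39)
  outer 1943 y=a z+b [ 0.29774142 -0.13607986] angle 1.281412911429694 y@0.114 -0.10213733599066757 zmax 0.23553530574442863
   yaw corr deg -0.16495580369912338
   x range [-0.11992305  0.12245457]
  inner 801 y=a z+b [-0.32033132  0.13373963] angle 1.2607928712915606 y@0.114 0.09722186248639442 zmax 0.20738663734349017
   yaw corr deg -0.11847874725647638
   x range [-0.11774924  0.12313594]
```

Emit:
{"method": "apply_moves", "body": {"plan": [{"turn": [0,0,61.2],"linear": [-25.8,-1.2,0],"grip": 0},{"turn": [0,0,61.2],"linear": [-25.8,-1.2,0],"grip": 0},{"turn": [0,0,61.2],"linear": [-25.8,-1.2,0],"grip": 0},{"turn": [0,0,61.2],"linear": [-25.8,-1.2,0],"grip": 0},{"turn": [0,0,61.2],"linear": [-25.8,-1.2,0],"grip": 0},{"turn": [0,0,61.2],"linear": [-25.8,-1.2,0],"grip": 0},{"turn": [0,0,61.2],"linear": [-25.8,-1.2,0],"grip": 0},{"turn": [0,0,61.2],"linear": [-25.8,-1.2,0],"grip": 0},{"turn": [0,0,61.2],"linear": [-25.8,-1.2,0],"grip": 0},{"turn": [0,0,61.2],"linear": [-25.8,-1.2,0],"grip": 0}], "force": 20}}

```text
clock: 1.1
tool_pos: [0.481, 0.459, 0.2017]
orientation: [[-0.095, 0.995, -0.001], [0.995, 0.095, -0.0], [-0.0, -0.001, -1.0]]
contact_force: [0.0, -0.2, -0.2]
width: 0.002
```

Emit:
{"method": "apply_moves", "body": {"plan": [{"turn": [0,0,0],"linear": [-3,0,1.2],"grip": 0},{"turn": [0,0,0],"linear": [-7,0,1.4],"grip": 0},{"turn": [0,0,0],"linear": [-8.5,0,1.8],"grip": 0},{"turn": [0,0,0],"linear": [-10,0,2.5],"grip": 0},{"turn": [0,0,0],"linear": [-11.1,0,3.4],"grip": 0},{"turn": [0,0,0],"linear": [-12.1,0,4.5],"grip": 0},{"turn": [0,0,0],"linear": [-12.8,0,5.9],"grip": 0},{"turn": [0,0,0],"linear": [-13.3,0,7.3],"grip": 0},{"turn": [0,0,0],"linear": [-13.4,0,8.3],"grip": 0},{"turn": [0,0,0],"linear": [-13.4,0,8.6],"grip": 0}]}}

```text
clock: 2.1
tool_pos: [0.4931, 0.325, 0.1148]
orientation: [[-0.093, 0.996, -0.001], [0.996, 0.093, -0.001], [-0.001, -0.001, -1.0]]
contact_force: [0.1, 0.0, 1.5]
width: -0.001
```

Emit:
{"method": "apply_moves", "body": {"plan": [{"turn": [0,0,0],"linear": [0,0,0.1],"grip": 0},{"turn": [0,0,0],"linear": [0,0,0.1],"grip": 0},{"turn": [0,0,0],"linear": [0,0,0],"grip": 0},{"turn": [0,0,0],"linear": [1.5,0,-5],"grip": 0},{"turn": [0,0,0],"linear": [1.5,0,-10],"grip": 0},{"turn": [0,0,0],"linear": [0,0,-15],"grip": 0},{"turn": [0,0,0],"linear": [-4,0,-17],"grip": 0},{"turn": [0,0,0],"linear": [-9,0,-17],"grip": 0},{"turn": [0,0,0],"linear": [-14,0,-17],"grip": 0},{"turn": [0,0,0],"linear": [-19,0,-17],"grip": 0}]}}

```text
clock: 3.1
tool_pos: [0.5112, 0.1341, 0.2868]
orientation: [[-0.091, 0.996, 0.001], [0.996, 0.091, 0.001], [0.001, 0.001, -1.0]]
contact_force: [0.3, -1.2, -0.1]
width: 0.001
```

```bash
cat > fl.py <<'E'
from h import *
import sys
f=save('top',sys.argv[1]); P=cloud(f); yaw=np.radians(5.2); c,s=np.cos(yaw),np.sin(yaw); R=np.array([[c,s,0],[-s,c,0],[0,0,1]])
L=(P-[.497,.289,0])@R.T
for y in np.arange(-.11,.12,.02):
    m=(abs(L[...,0]-.07)<.04)&(abs(L[...,1]-y)<.006)&(L[...,2]<.25); z=L[...,2][m]; print(round(y,2),m.sum(),np.round(np.percentile(z,[10,50,90]),3) if m.sum() else '')
print(get_state()['tool_pos'])
E
python3 fl.py top1
```

```text
-0.11 0 
-0.09 0 
-0.07 0 
-0.05 0 
-0.03 0 
-0.01 0 
0.01 79 [0.067 0.111 0.152]
0.03 82 [0.061 0.144 0.148]
0.05 63 [0.132 0.135 0.139]
0.07 63 [0.125 0.128 0.132]
0.09 61 [0.116 0.12  0.123]
0.11 3 [0.109 0.111 0.114]
[0.51274669 0.12322553 0.28756801]
```

```bash
python3 - <<'E'
from h import *
f=save('side','side1')
a=cv2.imread('pics/top1.png')[150:260,180:300];b=f['image'][80:200,260:380,::-1]
cv2.imwrite('pics/c2.png',np.hstack([cv2.resize(a,(400,367)),cv2.resize(b,(367,367))]))
P=cloud(f); yaw=np.radians(5.2); c,s=np.cos(yaw),np.sin(yaw); R=np.array([[c,s,0],[-s,c,0],[0,0,1]])
L=(P-[.497,.289,0])@R.T
for x in (-.08,0,.08):
  for y in np.arange(-.11,.12,.02):
    m=(abs(L[...,0]-x)<.03)&(abs(L[...,1]-y)<.006)&(L[...,2]<.25); z=L[...,2][m]
    if m.sum(): print(x,round(y,2),m.sum(),np.round(np.percentile(z,[10,50,90]),3))
E
```

```text
-0.08 -0.11 97 [-0.004  0.031  0.115]
-0.08 -0.09 231 [0.124 0.158 0.181]
-0.08 -0.07 174 [0.203 0.22  0.232]
0 -0.11 90 [-0.003  0.026  0.101]
0 -0.09 246 [0.098 0.156 0.179]
0 -0.07 173 [0.202 0.221 0.233]
0.08 -0.11 105 [-0.003  0.04   0.12 ]
0.08 -0.09 250 [0.116 0.156 0.178]
0.08 -0.07 176 [0.204 0.22  0.233]
```

View pics/c2.png

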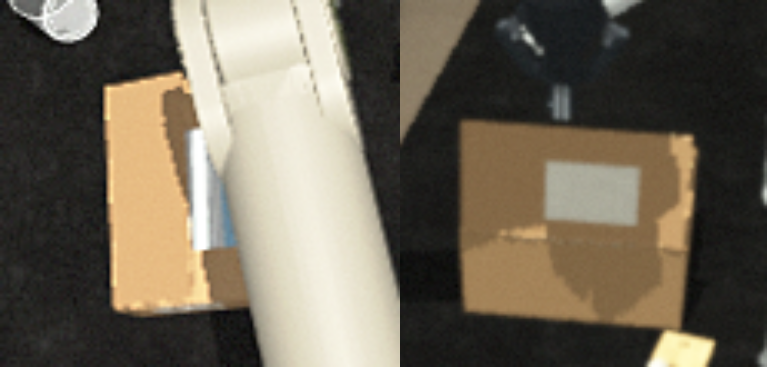

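Emit:
{"method": "apply_moves", "body": {"plan": [{"turn": [0,0,0],"linear": [5,0,0],"grip": 0},{"turn": [0,0,0],"linear": [10,0,0],"grip": 0},{"turn": [0,0,0],"linear": [15,0,0],"grip": 0},{"turn": [0,0,0],"linear": [19.3,0,0],"grip": 0},{"turn": [0,0,0],"linear": [19.3,0,5],"grip": 0},{"turn": [0,0,0],"linear": [19.3,0,10],"grip": 0},{"turn": [0,0,0],"linear": [19.3,0,13.5],"grip": 0},{"turn": [0,0,0],"linear": [19.3,0,15],"grip": 0},{"turn": [0,0,0],"linear": [19.3,0,16.2],"grip": 0},{"turn": [0,0,0],"linear": [19.3,0,17.1],"grip": 0}]}}

```text
clock: 4.2
tool_pos: [0.4938, 0.3285, 0.1147]
orientation: [[-0.091, 0.996, 0.0], [0.996, 0.091, 0.0], [0.0, 0.0, -1.0]]
contact_force: [-0.5, 0.7, -0.2]
width: 0.001
```

Emit:
{"method": "apply_moves", "body": {"plan": [{"turn": [0,0,0],"linear": [0,0,0.2],"grip": 0},{"turn": [0,0,0],"linear": [0,0,0.2],"grip": 0},{"turn": [0,0,0],"linear": [0,0,0.2],"grip": 0}]}}

```text
clock: 4.5
tool_pos: [0.4942, 0.3285, 0.114]
orientation: [[-0.091, 0.996, 0.001], [0.996, 0.091, 0.001], [0.001, 0.001, -1.0]]
contact_force: [0.4, 0.8, -0.1]
width: 0.001
```

```bash
cat > wf.py <<'E'
from h import *
import sys
s=get_state(); f=save('wrist',sys.argv[1])
T=np.eye(4); T[:3,:3]=s['orientation']; T[:3,3]=s['tool_pos']; P=cloud(f,T@f['mount'])
yaw=np.radians(5.2); c,s_=np.cos(yaw),np.sin(yaw); R=np.array([[c,s_,0],[-s_,c,0],[0,0,1]])
L=(P-[.497,.289,0])@R.T
for x in (-.09,-.05,.05,.09):
  for y in np.arange(-.11,.12,.02):
    m=(abs(L[...,0]-x)<.015)&(abs(L[...,1]-y)<.006)&(L[...,2]<.25); z=L[...,2][m]
    if m.sum()>3: print(x,round(y,2),m.sum(),np.round(np.percentile(z,[10,50,90]),3))
print(s['tool_pos'],s['contact_force'],f['mount'])
E
python3 wf.py w1
```

```text
-0.09 -0.05 16 [0.081 0.082 0.11 ]
-0.09 -0.03 5 [0.11  0.111 0.111]
-0.09 0.01 621 [0.149 0.15  0.151]
-0.09 0.03 1426 [0.142 0.144 0.146]
-0.09 0.05 1381 [0.134 0.136 0.138]
-0.09 0.07 1325 [0.126 0.128 0.13 ]
-0.09 0.09 1269 [0.118 0.12  0.122]
-0.09 0.11 567 [0.    0.001 0.114]
-0.05 0.03 1518 [0.142 0.144 0.203]
-0.05 0.05 10412 [0.137 0.226 0.235]
-0.05 0.07 1374 [0.126 0.128 0.13 ]
-0.05 0.09 1296 [0.118 0.12  0.122]
-0.05 0.11 537 [-0.     0.001  0.114]
0.05 0.03 1743 [0.142 0.144 0.215]
0.05 0.05 11032 [0.137 0.225 0.235]
0.05 0.07 1370 [0.126 0.128 0.13 ]
0.05 0.09 1298 [0.118 0.12  0.122]
0.05 0.11 522 [-0.     0.001  0.113]
0.09 -0.05 45 [0.081 0.082 0.082]
0.09 -0.03 25 [0.11  0.111 0.111]
0.09 0.01 611 [0.149 0.15  0.151]
0.09 0.03 1430 [0.142 0.144 0.146]
0.09 0.05 1371 [0.134 0.136 0.138]
0.09 0.07 1317 [0.126 0.128 0.13 ]
0.09 0.09 1264 [0.118 0.12  0.122]
0.09 0.11 525 [-0.     0.001  0.069]
[0.49422181 0.32847174 0.11398841] [ 0.4365009   0.79201986 -0.098946  ] [[ 6.40803673e-05  9.65644571e-01  2.59866424e-01  6.64494897e-02]
 [ 9.99999965e-01 -1.28359896e-04  2.30386331e-04  4.60828569e-04]
 [ 2.55827737e-04  2.59866400e-01 -9.65644546e-01 -1.72742767e-01]
 [ 0.00000000e+00  0.00000000e+00  0.00000000e+00  1.00000000e+00]]
```

View pics/w1.png

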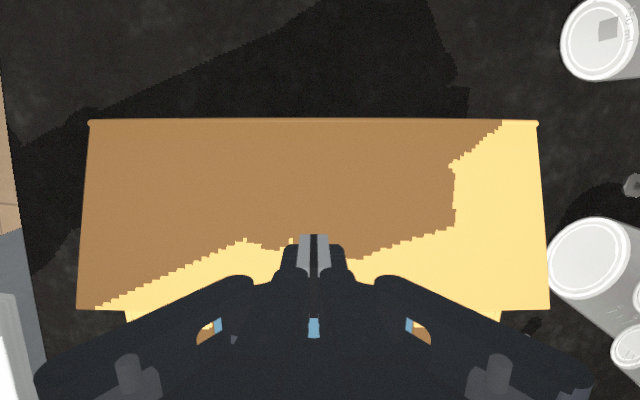

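```bash
python3 - <<'E'
from h import *
f=dict(np.load('w1.npz')); s=get_state(); T=np.eye(4); T[:3,:3]=s['orientation']; T[:3,3]=s['tool_pos']; P=cloud(f,T@f['mount'])
for c in (303,313,323,290,280):
  for r in (228,232,236,240,246,256,266): print(c,r,np.round(P[r,c],3),f['image'][r,c])
a=f['image'][200:330,220:410,::-1]; cv2.imwrite('pics/c3.png',cv2.resize(a,(760,520),interpolation=cv2.INTER_CUBIC))
print(s,f['intrinsics'],f['k1'])
E
```

```text
303 228 [0.488 0.337 0.134] [176 135  86]
303 232 [0.489 0.336 0.137] [178 136  89]
303 236 [0.489 0.34  0.151] [142 145 148]
303 240 [0.489 0.34  0.155] [140 143 144]
303 246 [0.489 0.339 0.162] [144 146 148]
303 256 [0.489 0.34  0.172] [142 146 148]
303 266 [0.49  0.34  0.181] [144 146 147]
313 228 [0.494 0.338 0.136] [176 136  89]
313 232 [0.494 0.337 0.137] [174 133  87]
313 236 [0.493 0.34  0.151] [38 40 43]
313 240 [0.493 0.34  0.156] [40 40 40]
313 246 [0.493 0.34  0.162] [36 40 42]
313 256 [0.493 0.34  0.172] [42 41 43]
313 266 [0.493 0.34  0.18 ] [38 42 42]
323 228 [0.499 0.339 0.137] [177 135  90]
323 232 [0.499 0.337 0.137] [179 137  90]
323 236 [0.498 0.34  0.151] [144 146 148]
323 240 [0.498 0.34  0.156] [137 141 142]
323 246 [0.498 0.34  0.162] [142 145 146]
323 256 [0.497 0.341 0.172] [143 146 148]
323 266 [0.497 0.34  0.181] [141 145 146]
290 228 [nan nan nan] [174 135  89]
290 232 [0.482 0.336 0.137] [175 133  89]
290 236 [0.482 0.334 0.137] [174 133  86]
290 240 [0.482 0.331 0.137] [253 230 149]
290 246 [0.483 0.335 0.153] [46 50 53]
290 256 [0.484 0.335 0.163] [46 
[... 594 characters left out ...]
effort': array([-3.10151791e-02, -5.74526525e+01,  4.90156442e+00, -3.46395421e+01,
        1.09603757e-02,  2.29106035e-04, -8.65964703e-04]), 'tool_pos': array([0.49418218, 0.32840443, 0.11391793]), 'orientation': array([[-9.07413649e-02,  9.95873705e-01,  1.25241423e-03],
       [ 9.95874010e-01,  9.07400113e-02,  1.09844629e-03],
       [ 9.80269696e-04,  1.34692129e-03, -9.99998612e-01]]), 'contact_force': array([-0.05531991,  0.13829785, -0.51493211]), 'moment': array([ 0.03251252, -0.04335446, -0.01002967]), 'width': -0.005393884197855406} [[311.76610053   0.         313.28726963]
 [  0.         311.76610053 198.46575613]
 [  0.           0.           1.        ]] -0.04380750054718246
```

View pics/c3.png

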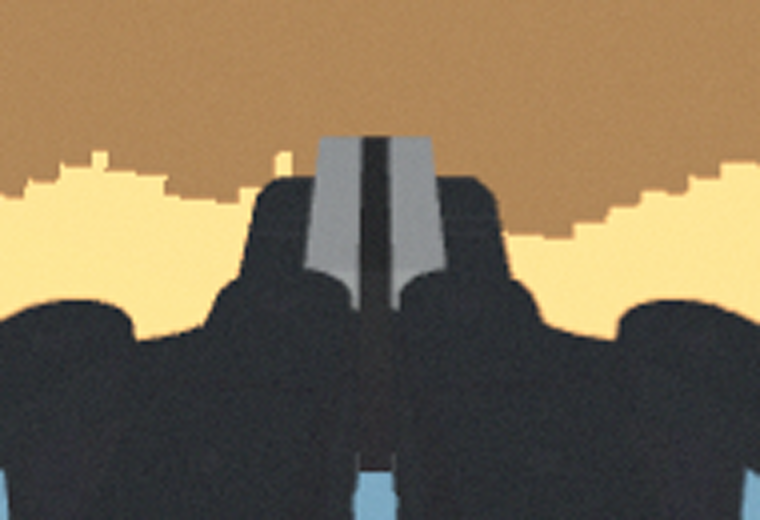

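The wrist view shows the fingertips ending about 13 mm above the flap at z≈0.15, but the reported TCP is z=0.114. I'll check the fingertip position against the side camera frame, which I already have.

```bash
python3 - <<'E'
from h import *
from plant import grasp_offset
print('go',grasp_offset() if callable(grasp_offset) else grasp_offset)
f=dict(np.load('side1.npz')); P=cloud(f)
# TCP then ~ (.5127,.1232,.2876)
d=P-[.5127,.1232,.2876]
m=(np.hypot(d[...,0],d[...,1])<.035)&(P[...,2]>.22)&(P[...,2]<.45)
z=np.sort(P[...,2][m]); print('side: z low',z[:15].round(3))
for a in np.arange(.26,.36,.01):
    k=m&(abs(P[...,2]-a)<.005); q=P[k]; print(round(a,2),k.sum(),q.mean(0).round(3) if k.sum() else '')
# predict pixel of TCP in side
def proj(f,p):
    c=f['world_to_cam']@np.r_[p,1]; x=np.array([c[0],-c[1]])/-c[2]; x=x*(1+f['k1']*(x@x)); K=f['intrinsics']; return K[0,0]*x[0]+K[0,2],K[1,1]*x[1]+K[1,2]
print(proj(f,[.5127,.1232,.2876]),proj(f,[.5127,.1232,.3226]))
E
```

```text
go 0.0187
side: z low [0.312 0.315 0.318 0.318 0.318 0.32  0.32  0.322 0.322 0.323 0.323 0.324
 0.324 0.325 0.325]
0.26 0 
0.27 0 
0.28 0 
0.29 0 
0.3 0 
0.31 1 [0.52  0.121 0.312]
0.32 15 [0.517 0.114 0.321]
0.33 24 [0.515 0.113 0.33 ]
0.34 27 [0.516 0.113 0.34 ]
0.35 28 [0.516 0.114 0.35 ]
(np.float64(312.7633262571187), np.float64(125.29698900953093)) (np.float64(312.72282516125154), np.float64(115.22906838475106))
```

Both cameras put the real fingertips about 30–35 mm short of the reported TCP. That means the fold stopped at about 0.38 rad, so I'll press further down and watch the force.

Emit:
{"method": "apply_moves", "body": {"plan": [{"turn": [0,0,0],"linear": [0,0,0.7],"grip": 0},{"turn": [0,0,0],"linear": [0,0,1.2],"grip": 0},{"turn": [0,0,0],"linear": [0,0,1.6],"grip": 0},{"turn": [0,0,0],"linear": [0,0,2.0],"grip": 0},{"turn": [0,0,0],"linear": [0,0,2.4],"grip": 0},{"turn": [0,0,0],"linear": [0,0,2.7],"grip": 0},{"turn": [0,0,0],"linear": [0,0,2.9],"grip": 0},{"turn": [0,0,0],"linear": [0,0,2.9],"grip": 0}]}}

```text
clock: 5.35
tool_pos: [0.4936, 0.3279, 0.0847]
orientation: [[-0.091, 0.996, -0.0], [0.996, 0.091, 0.0], [0.0, -0.0, -1.0]]
contact_force: [-3.7, -2.0, 7.4]
width: -0.0
```

Emit:
{"method": "apply_moves", "body": {"plan": [{"turn": [0,0,0],"linear": [0,0,0.1],"grip": 0},{"turn": [0,0,0],"linear": [0,0,0.2],"grip": 0},{"turn": [0,0,0],"linear": [0,0,0.2],"grip": 0},{"turn": [0,0,0],"linear": [0,0,0.2],"grip": 0}]}}

```text
clock: 5.75
tool_pos: [0.4937, 0.328, 0.0844]
orientation: [[-0.091, 0.996, 0.0], [0.996, 0.091, 0.001], [0.001, 0.0, -1.0]]
contact_force: [-8.0, -6.4, 22.1]
width: -0.002
```

```bash
python3 wf.py w2 | grep -v ' 0.11 '
```

```text
-0.09 -0.03 7 [0.081 0.082 0.082]
-0.09 0.01 935 [0.114 0.114 0.115]
-0.09 0.03 1192 [0.114 0.115 0.115]
-0.09 0.05 1308 [0.114 0.115 0.115]
-0.09 0.07 1461 [0.114 0.115 0.115]
-0.09 0.09 1614 [0.114 0.115 0.116]
-0.05 -0.03 82 [0.081 0.082 0.082]
-0.05 0.03 1412 [0.114 0.115 0.188]
-0.05 0.05 10181 [0.115 0.196 0.206]
-0.05 0.07 1529 [0.114 0.115 0.115]
-0.05 0.09 1705 [0.114 0.115 0.115]
0.05 -0.03 50 [0.081 0.082 0.082]
0.05 0.03 1542 [0.114 0.115 0.188]
0.05 0.05 10545 [0.115 0.196 0.206]
0.05 0.07 1531 [0.114 0.115 0.115]
0.05 0.09 1718 [0.114 0.115 0.115]
0.09 -0.03 15 [0.081 0.082 0.082]
0.09 0.01 912 [0.114 0.114 0.115]
0.09 0.03 1196 [0.114 0.115 0.115]
0.09 0.05 1314 [0.114 0.115 0.115]
0.09 0.07 1466 [0.114 0.115 0.115]
0.09 0.09 1618 [0.114 0.115 0.116]
[0.49371614 0.3279888  0.08441535] [-7.98213836 -6.44068662 22.14892638] [[ 6.43956083e-05  9.65644541e-01  2.59866537e-01  6.64497267e-02]
 [ 9.99999965e-01 -1.28691595e-04  2.30405697e-04  4.59986785e-04]
 [ 2.55932642e-04  2.59866513e-01 -9.65644515e-01 -1.72743041e-01]
 [ 0.00000000e+00  0.00000000e+00  0.00000000e+00  1.00000000e+00]]
```

Flat now: the inner flap surface reads z≈0.1145 all along, which calibrates the true tip as reported TCP + 30 mm. Next I move over to the far side of the outer flap.

Emit:
{"method": "apply_moves", "body": {"plan": [{"turn": [0,0,0],"linear": [0,0,-0.5],"grip": 0},{"turn": [0,0,0],"linear": [0,0,-3.0],"grip": 0},{"turn": [0,0,0],"linear": [0,0,-8],"grip": 0},{"turn": [0,0,0],"linear": [0,0,-13],"grip": 0},{"turn": [0,0,0],"linear": [-2,0,-17],"grip": 0},{"turn": [0,0,0],"linear": [-6,0,-17.5],"grip": 0},{"turn": [0,0,0],"linear": [-11,0,-17.5],"grip": 0},{"turn": [0,0,0],"linear": [-16,0,-17.5],"grip": 0},{"turn": [0,0,0],"linear": [-20.9,0,-17.5],"grip": 0},{"turn": [0,0,0],"linear": [-20.9,0,-17.5],"grip": 0}]}}

```text
clock: 6.8
tool_pos: [0.5138, 0.1112, 0.2577]
orientation: [[-0.079, 0.997, 0.002], [0.997, 0.079, -0.002], [-0.002, 0.002, -1.0]]
contact_force: [1.2, 0.4, 1.0]
width: 0.003
```

```bash
python3 - <<'E'
from h import *
s=get_state(); p=s['tool_pos']; yaw=np.radians(5.2);c,n=np.cos(yaw),np.sin(yaw)
d=p-[.497,.289,0]; print(p,'local',c*d[0]+n*d[1],-n*d[0]+c*d[1])
E
python3 fl.py top2
```

```text
[0.5137587  0.11116925 0.25773455] local 0.000572469323797533 -0.17861775229914043
-0.11 0 
-0.09 0 
-0.07 0 
-0.05 0 
-0.03 54 [0.079 0.107 0.113]
-0.01 56 [0.076 0.107 0.113]
0.01 98 [0.066 0.113 0.118]
0.03 69 [0.112 0.114 0.119]
0.05 68 [0.112 0.115 0.118]
0.07 71 [0.111 0.114 0.118]
0.09 72 [0.11  0.114 0.118]
0.11 5 [0.11  0.111 0.111]
[0.51325807 0.11559942 0.25742626]
```

Emit:
{"method": "apply_moves", "body": {"plan": [{"turn": [0,0,0],"linear": [2,0,3.75],"grip": 0},{"turn": [0,0,0],"linear": [5,0,7.2],"grip": 0},{"turn": [0,0,0],"linear": [7.5,0,7.8],"grip": 0},{"turn": [0,0,0],"linear": [10.2,0,8.4],"grip": 0},{"turn": [0,0,0],"linear": [11.8,0,9.4],"grip": 0},{"turn": [0,0,0],"linear": [13.2,0,10.8],"grip": 0},{"turn": [0,0,0],"linear": [14.2,0,12.3],"grip": 0},{"turn": [0,0,0],"linear": [15,0,14.1],"grip": 0},{"turn": [0,0,0],"linear": [15.3,0,15.4],"grip": 0},{"turn": [0,0,0],"linear": [15.4,0,16.3],"grip": 0}]}}

```text
clock: 7.85
tool_pos: [0.4981, 0.2729, 0.0922]
orientation: [[-0.091, 0.996, -0.001], [0.996, 0.091, -0.001], [-0.001, -0.002, -1.0]]
contact_force: [-0.2, -0.1, 0.8]
width: -0.002
```

Emit:
{"method": "apply_moves", "body": {"plan": [{"turn": [0,0,0],"linear": [0,0,0.3],"grip": 0},{"turn": [0,0,0],"linear": [0,0,0.6],"grip": 0},{"turn": [0,0,0],"linear": [0,0,0.6],"grip": 0},{"turn": [0,0,0],"linear": [0,0,0.6],"grip": 0}]}}

```text
clock: 8.25
tool_pos: [0.4989, 0.2727, 0.0892]
orientation: [[-0.09, 0.996, 0.0], [0.996, 0.09, 0.001], [0.001, 0.0, -1.0]]
contact_force: [-3.4, -1.9, 6.9]
width: 0.002
```

```bash
python3 wf.py w3
```

```text
-0.09 -0.05 703 [0.119 0.119 0.12 ]
-0.09 -0.03 1156 [0.119 0.119 0.12 ]
-0.09 -0.01 1285 [0.118 0.119 0.12 ]
-0.09 0.01 1429 [0.118 0.119 0.12 ]
-0.09 0.03 1607 [0.114 0.115 0.119]
-0.09 0.05 1646 [0.114 0.115 0.116]
-0.09 0.07 1783 [0.114 0.115 0.116]
-0.09 0.09 1955 [0.114 0.115 0.116]
-0.05 -0.07 119 [0.119 0.119 0.12 ]
-0.05 -0.05 8 [0.119 0.119 0.12 ]
-0.05 -0.03 847 [0.118 0.119 0.12 ]
-0.05 -0.01 7093 [0.119 0.201 0.21 ]
-0.05 0.01 1496 [0.118 0.119 0.12 ]
-0.05 0.03 1675 [0.114 0.115 0.119]
-0.05 0.05 1713 [0.114 0.115 0.116]
-0.05 0.07 1888 [0.114 0.115 0.116]
-0.05 0.09 2051 [0.114 0.115 0.116]
0.05 -0.07 118 [0.119 0.119 0.12 ]
0.05 -0.05 6 [0.119 0.12  0.121]
0.05 -0.03 843 [0.119 0.119 0.12 ]
0.05 -0.01 7872 [0.119 0.2   0.21 ]
0.05 0.01 1497 [0.118 0.119 0.12 ]
0.05 0.03 1689 [0.114 0.115 0.119]
0.05 0.05 1730 [0.114 0.115 0.116]
0.05 0.07 1895 [0.114 0.115 0.116]
0.05 0.09 2051 [0.114 0.115 0.116]
0.09 -0.05 680 [0.118 0.119 0.12 ]
0.09 -0.03 1160 [0.118 0.119 0.12 ]
0.09 -0.01 1296 [0.118 0.119 0.12 ]
0.09 0.01 1422 [0.118 0.119 0.12 ]
0.09 0.03 1593 [0.114 0.115 0.119]
0.09 0.05 1646 [0.114 0.115 0.116]
0.09 0.07 1783 [0.114 0.115 0.116]
0.09 0.09 1947 [0.114 0.115 0.116]
[0.49893832 0.2726675  0.08919168] [-3.44060255 -1.89053803  6.85921759] [[ 6.45828957e-05  9.65644486e-01  2.59866740e-01  6.64496503e-02]
 [ 9.99999965e-01 -1.28946094e-04  2.30630482e-04  4.59369133e-04]
 [ 2.56215854e-04  2.59866716e-01 -9.65644461e-01 -1.72743495e-01]
 [ 0.00000000e+00  0.00000000e+00  0.00000000e+00  1.00000000e+00]]
```

Emit:
{"method": "apply_moves", "body": {"plan": [{"turn": [0,0,0],"linear": [0,0,-4],"grip": 0},{"turn": [0,0,0],"linear": [0,0,-9],"grip": 0},{"turn": [0,0,0],"linear": [0,0,-14],"grip": 0},{"turn": [0,0,0],"linear": [0,0,-18.1],"grip": 0},{"turn": [0,0,0],"linear": [-27.2,-6.4,-18.1],"grip": 0},{"turn": [0,0,0],"linear": [-27.2,-6.4,-18.1],"grip": 0},{"turn": [0,0,0],"linear": [-27.2,-6.4,-18.1],"grip": 0},{"turn": [0,0,0],"linear": [-27.2,-6.4,-18.1],"grip": 0},{"turn": [0,0,0],"linear": [-27.2,-6.4,-18.1],"grip": 0},{"turn": [0,0,0],"linear": [-27.2,-6.4,-18.1],"grip": 0}]}}

```text
clock: 9.3
tool_pos: [0.4589, -0.0086, 0.2699]
orientation: [[-0.085, 0.996, 0.002], [0.996, 0.085, 0.001], [0.001, 0.002, -1.0]]
contact_force: [0.4, 0.3, 0.1]
width: -0.005
```

Emit:
{"method": "apply_moves", "body": {"plan": [{"turn": [0,0,20.2],"linear": [-27.2,-6.4,0],"grip": 7},{"turn": [0,0,20.2],"linear": [-27.2,-6.4,0],"grip": 7},{"turn": [0,0,20.2],"linear": [-27.2,-6.4,0],"grip": 7},{"turn": [0,0,20.2],"linear": [-27.2,-6.4,0],"grip": 7},{"turn": [0,0,20.2],"linear": [-27.2,-6.4,0],"grip": 7},{"turn": [0,0,20.2],"linear": [-27.2,-6.4,0],"grip": 7},{"turn": [0,0,20.2],"linear": [-27.2,-6.4,0],"grip": 7},{"turn": [0,0,20.2],"linear": [-27.2,-6.4,0],"grip": 7},{"turn": [0,0,20.2],"linear": [-27.2,-6.4,0],"grip": 7}]}}

```text
clock: 10.2
tool_pos: [0.4208, -0.2793, 0.269]
orientation: [[0.258, 0.966, 0.0], [0.966, -0.258, 0.001], [0.001, 0.0, -1.0]]
contact_force: [-0.0, 0.4, -0.3]
width: 0.819
```

```bash
python3 - <<'E'
from h import *
s=get_state(); f=save('wrist','w4'); T=np.eye(4); T[:3,:3]=s['orientation']; T[:3,3]=s['tool_pos']; np.save('T4',T); print(T.round(4),s['joint_pos'])
E
```

```text
[[ 2.577e-01  9.662e-01  4.000e-04  4.208e-01]
 [ 9.662e-01 -2.577e-01  5.000e-04 -2.793e-01]
 [ 6.000e-04  2.000e-04 -1.000e+00  2.690e-01]
 [ 0.000e+00  0.000e+00  0.000e+00  1.000e+00]] [-15.76439647   6.40883756  50.65640967  91.91818802  -5.01662619
  84.0306816   20.30575282]
```

View pics/w4.png

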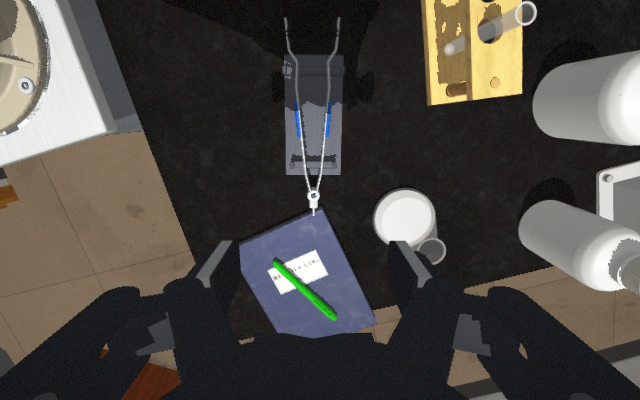

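The wrist view shows the tongs nearly parallel to tool x: pads at (298,120) and (327,120), pivot (313,197), jaw ends (287,18) and (338,18). Next I turn those into world positions.

```bash
python3 - <<'E'
from h import *
f=dict(np.load('w4.npz')); T=np.load('T4.npy'); C=T@f['mount']; P=cloud(f,C)
I=cv2.cvtColor(f['image'],cv2.COLOR_RGB2HSV).astype(int)
m=(I[...,0]>100)&(I[...,0]<125)&(I[...,1]>170); m[:95]=0;m[145:]=0;m[:,:285]=0;m[:,340:]=0
def ray(u,v,z):
    a=deproj(f,u,v,C,d=.1); o=C[:3,3]; return o+(a-o)*(z-o[2])/(a[2]-o[2])
for sl in (slice(285,313),slice(313,340)):
    k=np.zeros_like(m);k[:,sl]=m[:,sl]; v,u=np.nonzero(k); print('pad',len(u),u.mean(),v.mean(),v.min(),v.max(),'z',np.nanmedian(P[k][:,2]),np.nanpercentile(P[k],90,axis=0).round(4),ray(u.mean(),v.min(),.04).round(4),ray(u.mean(),v.max(),.036).round(4))
for z0,z1 in ((.03,.05),(.0,.03)):
    m2=((P>[.3,-.34,z0])&(P<[.6,-.08,z1])).all(-1); L=(np.linalg.inv(T)@np.c_[P[m2],np.ones(m2.sum())].T)[:3].T
    m3=L[abs(L[:,1])<.06]
    print(z0,len(m3),m3.min(0).round(4),m3.max(0).round(4))
    if z0>.02:
        for x in np.arange(-.06,.21,.01):
            q=m3[abs(m3[:,0]-x)<.004]; 
            if len(q): l=q[q[:,1]<np.mean([q[:,1].min(),q[:,1].max()])]; print(round(x,3),len(q),q[:,1].min().round(4),q[:,1].max().round(4),np.mean([q[:,1].min(),q[:,1].max()]).round(4),np.percentile(q[:,2],10).round(4))
E
```

```text
pad 85 296.8705882352941 119.15294117647059 102 136 z 0.04091964759368599 [ 0.4198 -0.1983  0.0423] [ 0.4225 -0.1948  0.04  ] [ 0.411  -0.2349  0.036 ]
pad 91 327.8901098901099 119.65934065934066 102 136 z 0.0408085055151316 [ 0.4599 -0.2093  0.0421] [ 0.4595 -0.2047  0.04  ] [ 0.4494 -0.2452  0.036 ]
0.03 1414 [-0.063  -0.0387  0.224 ] [0.1783 0.0381 0.2391]
-0.06 10 -0.0003 0.001 0.0003 0.2318
-0.05 52 -0.0058 0.0051 -0.0004 0.2294
-0.04 64 -0.0085 0.0077 -0.0004 0.2253
-0.03 62 -0.0071 0.0064 -0.0003 0.2268
-0.02 28 -0.0082 0.0088 0.0003 0.2274
-0.01 27 -0.0108 0.0101 -0.0003 0.2276
0.0 51 -0.0309 0.0302 -0.0004 0.2278
0.01 29 -0.0133 0.0126 -0.0003 0.2276
0.02 26 -0.0144 0.0138 -0.0003 0.2275
0.03 26 -0.0156 0.0138 -0.0009 0.2275
0.04 44 -0.0193 0.0186 -0.0003 0.2271
0.05 64 -0.0217 0.0201 -0.0008 0.227
0.06 73 -0.0217 0.021 -0.0004 0.2271
0.07 71 -0.0229 0.021 -0.0009 0.2274
0.08 63 -0.0241 0.022 -0.001 0.2272
0.09 33 -0.0213 0.0194 -0.0009 0.2277
0.1 38 -0.0224 0.0206 -0.0009 0.2274
0.11 38 -0.0222 0.0204 -0.0009 0.2278
0.12 59 -0.0387 0.0381 -0.0003 0.2278
0.13 44 -0.0373 0.0214 -0.008 0.2277
0.14 41 -0.0313 0.0283 -0.0015 0.2274
0.15 74 -0.0324 0.0282 -0.0021 0.2275
0.16 49 -0.0334 0.0291 -0.0021 0.2277
0.17 78 -0.0344 0.0302 -0.0021 0.2278
0.18 11 -0.0342 0.0301 -0.0021 0.2282
0.0 14256 [-0.0779 -0.06    0.239 ] [0.2094 0.06   0.2691]
```

Emit:
{"method": "apply_moves", "body": {"plan": [{"turn": [0,0,-0.5],"linear": [6.2,-0.1,0],"grip": 6.2},{"turn": [0,0,-0.5],"linear": [6.2,-0.1,0],"grip": 6.2},{"turn": [0,0,-0.5],"linear": [6.2,-0.1,5],"grip": 6.2},{"turn": [0,0,-0.5],"linear": [6.2,-0.1,10],"grip": 6.2},{"turn": [0,0,-0.5],"linear": [6.2,-0.1,15],"grip": 6.2},{"turn": [0,0,-0.5],"linear": [6.2,-0.1,20],"grip": 6.2},{"turn": [0,0,-0.5],"linear": [6.2,-0.1,20],"grip": 6.2}]}}

```text
clock: 10.95
tool_pos: [0.4314, -0.2166, 0.0636]
orientation: [[0.248, 0.969, -0.011], [0.969, -0.248, 0.003], [0.0, -0.011, -1.0]]
contact_force: [-0.0, 0.0, 0.0]
width: 0.724
```

```bash
python3 - <<'E'
from h import *
s=get_state(); f=save('wrist','w5'); T=np.eye(4); T[:3,:3]=s['orientation']; T[:3,3]=s['tool_pos']; np.save('T5',T); print(T.round(4),s['width']*85.4)
P=cloud(f,T@f['mount']); L=(np.linalg.inv(T)@np.concatenate([P,np.ones(P.shape[:2]+(1,))],-1).reshape(-1,4).T)[:3].T.reshape(400,640,3)
print('tip z rel TCP of fingers (inner):')
m=(abs(L[...,1])>.025)&(abs(L[...,1])<.07)&(abs(L[...,0])<.02)&(L[...,2]<.02)
print(np.nanpercentile(L[m][:,2],[90,98,99.8]).round(4), np.abs(L[m][L[m][:,2]>-.045][:,1]).min())
E
```

```text
[[ 0.2479  0.9687 -0.0108  0.4314]
 [ 0.9688 -0.2479  0.0028 -0.2166]
 [ 0.     -0.0111 -0.9999  0.0636]
 [ 0.      0.      0.      1.    ]] 61.79143086241348
tip z rel TCP of fingers (inner):
[-0.072  -0.047  -0.0377] 0.030545214859081127
```

View pics/w5.png

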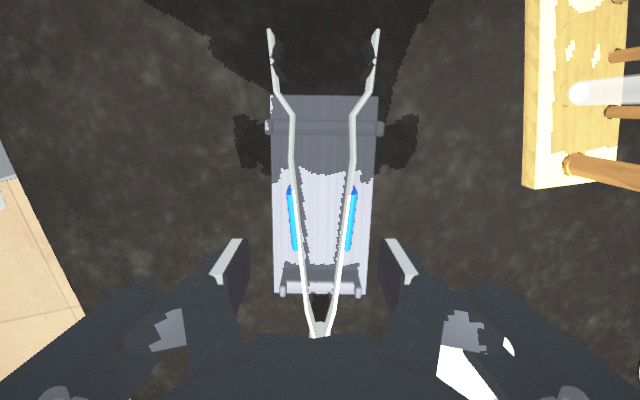

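```bash
python3 - <<'E'
from h import *
s=get_state(); print(s['tool_pos'],s['orientation'].round(4))
f=grab_frame('wrist'); T=np.eye(4); T[:3,:3]=s['orientation']; T[:3,3]=s['tool_pos']
C=T@f['mount'];P=cloud(f,C)
m=((P>[.3,-.34,.034])&(P<[.6,-.08,.047])).all(-1); L=(np.linalg.inv(T)@np.c_[P[m],np.ones(m.sum())].T)[:3].T
L=L[abs(L[:,1])<.05]
for x in np.arange(-.07,.13,.01):
    q=L[abs(L[:,0]-x)<.004]
    if len(q): print(round(x,3),len(q),q[:,1].min().round(4),q[:,1].max().round(4),np.mean([q[:,1].min(),q[:,1].max()]).round(4))
I=cv2.cvtColor(f['image'],cv2.COLOR_RGB2HSV).astype(int)
b=(I[...,0]>95)&(I[...,0]<125)&(I[...,1]>150)&m; Lb=(np.linalg.inv(T)@np.c_[P[b],np.ones(b.sum())].T)[:3].T; print('blue',Lb.min(0),Lb.max(0))
E
```

```text
[ 0.43365    -0.2182579   0.06727891] [[ 2.489e-01  9.685e-01 -6.200e-03]
 [ 9.685e-01 -2.489e-01  1.100e-03]
 [-5.000e-04 -6.300e-03 -1.000e+00]]
-0.07 84 -0.0089 0.014 0.0025
-0.06 81 -0.0096 0.0152 0.0028
-0.05 78 -0.0102 0.0157 0.0028
-0.04 88 -0.0114 0.0169 0.0027
-0.03 84 -0.0121 0.0181 0.003
-0.02 183 -0.0175 0.0228 0.0026
-0.01 220 -0.018 0.0241 0.003
0.0 222 -0.0191 0.0245 0.0027
0.01 221 -0.0198 0.0257 0.0029
0.02 201 -0.02 0.0258 0.0029
0.03 115 -0.0183 0.0239 0.0028
0.04 109 -0.0187 0.0245 0.0029
0.05 118 -0.0178 0.0243 0.0032
0.06 116 -0.0177 0.0232 0.0027
0.07 138 -0.0211 0.0269 0.0029
0.08 148 -0.027 0.0323 0.0026
0.09 309 -0.0279 0.0332 0.0027
0.1 232 -0.0288 0.0344 0.0028
0.11 272 -0.0297 0.0352 0.0028
0.12 3 -0.0287 -0.028 -0.0284
blue [-0.02179805 -0.02008354  0.02465813] [0.02118619 0.02510009 0.03299934]
```

Emit:
{"method": "apply_moves", "body": {"plan": [{"turn": [0,0,0],"linear": [0,0,0],"grip": 6.2},{"turn": [0,0,0],"linear": [0,0,3],"grip": 6.2},{"turn": [0,0,0],"linear": [0,0,6],"grip": 6.2},{"turn": [0,0,0],"linear": [0,0,8],"grip": 6.2},{"turn": [0,0,0],"linear": [0,0,8.8],"grip": 6.2},{"turn": [0,0,0],"linear": [0,0,8.8],"grip": 6.2},{"turn": [0,0,0],"linear": [0,0,8.8],"grip": 6.2}]}}

```text
clock: 11.75
tool_pos: [0.4372, -0.2205, -0.0173]
orientation: [[0.25, 0.968, 0.003], [0.968, -0.25, -0.001], [0.0, 0.003, -1.0]]
contact_force: [0.3, 0.8, 0.6]
width: 0.727
```

```bash
cat > tg.py <<'E'
from h import *
import sys
s=get_state(); print(s['tool_pos'].round(4),s['orientation'].round(4).tolist(),s['contact_force'].round(2),s['width']*85.4)
f=save('wrist',sys.argv[1]); P=cloud(f,f['mount'])  # tool frame
z0,z1=float(sys.argv[2]),float(sys.argv[3])
for x in np.arange(.02,.13,.01):
    m=(abs(P[...,0]-x)<.004)&(abs(P[...,1])<.05)&(P[...,2]>z0)&(P[...,2]<z1); q=P[m]
    if len(q): print(round(x,3),len(q),q[:,1].min().round(4),q[:,1].max().round(4),np.mean([q[:,1].min(),q[:,1].max()]).round(4),'z',np.median(q[:,2]).round(4))
E
python3 tg.py w6 -.08 -.05
```

```text
[ 0.4372 -0.2205 -0.0173] [[0.25, 0.9682, 0.0029], [0.9682, -0.25, -0.0007], [0.0001, 0.003, -1.0]] [0.33 0.77 0.56] 62.10026516270193
0.02 648 -0.0244 0.0224 -0.001 z -0.0577
0.03 369 -0.022 0.0198 -0.0011 z -0.0574
0.04 387 -0.0228 0.0204 -0.0012 z -0.0575
0.05 383 -0.0226 0.0199 -0.0013 z -0.0575
0.06 408 -0.0218 0.0196 -0.0011 z -0.0574
0.07 473 -0.025 0.0223 -0.0013 z -0.0576
0.08 509 -0.0308 0.0286 -0.0011 z -0.0574
0.09 1037 -0.0319 0.0295 -0.0012 z -0.0575
0.1 790 -0.0328 0.0303 -0.0013 z -0.0575
0.11 6 -0.0274 0.0247 -0.0014 z -0.0504
```

Emit:
{"method": "apply_moves", "body": {"plan": [{"turn": [0,0,0],"linear": [0,-0.1,0.2],"grip": 6.2},{"turn": [0,0,0],"linear": [0,-0.1,0.2],"grip": 4.6},{"turn": [0,0,0],"linear": [0,-0.1,0.2],"grip": 4.2},{"turn": [0,0,0],"linear": [0,-0.1,0.2],"grip": 3.8},{"turn": [0,0,0],"linear": [0,-0.1,0.2],"grip": 3.8},{"turn": [0,0,0],"linear": [0,-0.1,0.2],"grip": 3.8},{"turn": [0,0,0],"linear": [0,-0.1,0.2],"grip": 3.8}], "force": 30}}

```text
clock: 12.5
tool_pos: [0.4353, -0.2199, -0.0205]
orientation: [[0.25, 0.968, 0.001], [0.968, -0.25, -0.0], [0.0, 0.001, -1.0]]
contact_force: [-1.2, 0.9, 6.6]
width: 0.445
```

```bash
python3 tg.py w7 -.08 -.05
```

```text
[ 0.4353 -0.2199 -0.0205] [[0.2502, 0.9682, 0.0012], [0.9682, -0.2502, -0.0001], [0.0002, 0.0012, -1.0]] [-1.17  0.93  6.58] 38.03002236056998
0.02 729 -0.0198 0.0198 -0.0 z -0.0608
0.03 392 -0.0169 0.0171 0.0001 z -0.0605
0.04 404 -0.0173 0.0176 0.0002 z -0.0606
0.05 417 -0.0168 0.0169 0.0 z -0.0606
0.06 839 -0.0368 0.0405 0.0019 z -0.0522
0.07 501 -0.0186 0.0186 -0.0 z -0.0607
0.08 544 -0.0239 0.0244 0.0002 z -0.0607
0.09 1161 -0.0249 0.0255 0.0003 z -0.0605
0.1 766 -0.0256 0.0256 0.0 z -0.0605
0.11 2 -0.0197 0.0198 0.0001 z -0.0504
```

Emit:
{"method": "apply_moves", "body": {"plan": [{"turn": [0,0,0],"linear": [0,0,-0.6],"grip": 3.8},{"turn": [0,0,0],"linear": [0,0,-1.5],"grip": 3.8},{"turn": [0,0,0],"linear": [0,0,-3],"grip": 3.8},{"turn": [0,0,0],"linear": [0,0,-5],"grip": 3.8},{"turn": [0,0,0],"linear": [0,0,-7.5],"grip": 3.8},{"turn": [0,0,0],"linear": [0,0,-10],"grip": 3.8},{"turn": [0,0,0],"linear": [0,0,-12.5],"grip": 3.8},{"turn": [0,0,0],"linear": [0,0,-15],"grip": 3.8},{"turn": [0,0,0],"linear": [0,0,-16],"grip": 3.8},{"turn": [0,0,0],"linear": [0,0,-16],"grip": 3.8}]}}

```text
clock: 13.55
tool_pos: [0.4354, -0.22, 0.1402]
orientation: [[0.25, 0.968, 0.003], [0.968, -0.25, -0.0], [0.001, 0.003, -1.0]]
contact_force: [0.6, 0.6, -1.2]
width: 0.446
```

```bash
python3 tg.py w8 -.08 -.05
```

```text
[ 0.4354 -0.22    0.1402] [[0.2502, 0.9682, 0.0027], [0.9682, -0.2502, -0.0001], [0.0006, 0.0027, -1.0]] [ 0.61  0.58 -1.24] 38.089696765371244
0.02 708 -0.0195 0.0199 0.0002 z -0.0607
0.03 393 -0.0167 0.0171 0.0002 z -0.0605
0.04 407 -0.0171 0.0176 0.0003 z -0.0606
0.05 411 -0.0164 0.0169 0.0003 z -0.0608
0.06 445 -0.0158 0.0161 0.0002 z -0.0607
0.07 506 -0.0187 0.0186 -0.0 z -0.0609
0.08 555 -0.0239 0.0244 0.0003 z -0.061
0.09 1178 -0.0249 0.025 0.0001 z -0.0608
0.1 765 -0.0253 0.0255 0.0001 z -0.0609
0.11 2 0.0194 0.0198 0.0196 z -0.0505
```

Emit:
{"method": "apply_moves", "body": {"plan": [{"turn": [0,0,0],"linear": [0,0,-3],"grip": 3.8},{"turn": [0,0,3],"linear": [1,0.5,-7],"grip": 3.8},{"turn": [0,0,8],"linear": [3,1.3,-11],"grip": 3.8},{"turn": [0,0,14],"linear": [5,2.2,-14],"grip": 3.8},{"turn": [0,0,20],"linear": [7,3.0,-16],"grip": 3.8},{"turn": [0,0,26],"linear": [9,3.8,-16],"grip": 3.8},{"turn": [0,0,32],"linear": [11,4.6,-16],"grip": 3.8},{"turn": [0,0,38],"linear": [12.5,5.4,-16],"grip": 3.8},{"turn": [0,0,43],"linear": [13.5,5.8,-16],"grip": 3.8},{"turn": [0,0,48],"linear": [14.5,6.1,-16],"grip": 3.8}]}}

```text
clock: 14.6
tool_pos: [0.5299, -0.0937, 0.2967]
orientation: [[0.888, 0.459, -0.003], [0.459, -0.888, -0.0], [-0.003, -0.001, -1.0]]
contact_force: [-0.1, -0.5, -0.7]
width: 0.446
```

Emit:
{"method": "apply_moves", "body": {"plan": [{"turn": [0,0,6],"linear": [0,0,0],"grip": 3.8},{"turn": [0,0,12],"linear": [0,0,0],"grip": 3.8},{"turn": [0,0,18],"linear": [0,0,0],"grip": 3.8},{"turn": [0,0,24],"linear": [0,0,0],"grip": 3.8},{"turn": [0,0,30],"linear": [0,0,0],"grip": 3.8},{"turn": [0,0,34],"linear": [0,0,0],"grip": 3.8},{"turn": [0,0,34],"linear": [0,0,0],"grip": 3.8},{"turn": [0,0,34],"linear": [0,0,0],"grip": 3.8},{"turn": [0,0,34],"linear": [0,0,0],"grip": 3.8}]}}

```text
clock: 15.5
tool_pos: [0.5298, -0.0945, 0.2982]
orientation: [[0.994, -0.111, -0.001], [-0.111, -0.994, -0.0], [-0.001, 0.0, -1.0]]
contact_force: [-0.5, 0.5, -1.1]
width: 0.445
```

```bash
python3 tg.py w9 -.08 -.05; python3 -c "
from h import *
print(get_state()['joint_pos'])"
```

```text
[ 0.5298 -0.0945  0.2982] [[0.9938, -0.1114, -0.0011], [-0.1114, -0.9938, -0.0001], [-0.0011, 0.0003, -1.0]] [-0.47  0.5  -1.12] 37.97145197650888
0.02 694 -0.0202 0.0187 -0.0008 z -0.0608
0.03 405 -0.0178 0.0163 -0.0007 z -0.0607
0.04 417 -0.018 0.0165 -0.0007 z -0.061
0.05 425 -0.0173 0.0157 -0.0008 z -0.0612
0.06 464 -0.0166 0.0151 -0.0007 z -0.0614
0.07 537 -0.0199 0.0179 -0.001 z -0.0617
0.08 594 -0.0249 0.0237 -0.0006 z -0.0619
0.09 1276 -0.0256 0.0242 -0.0007 z -0.062
0.1 733 -0.0262 0.0246 -0.0008 z -0.0619
[-36.66791577  12.57813426  52.96955941  83.81305114  -9.99673931
  88.59501229 -80.5326574 ]
```

View pics/w9.png

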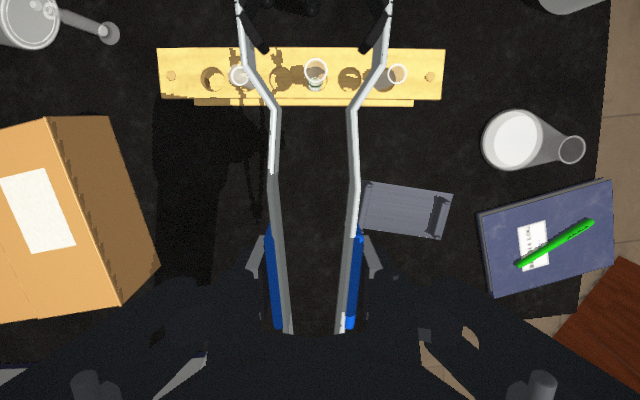

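The green tube is the middle one, with its rim at about (316,71). The rack is level in the picture, so the yaw is about right. Next I locate the tube axis and the rack edge in the tool frame.

```bash
python3 - <<'E'
from h import *
f=dict(np.load('w9.npz')); T=np.eye(4); R=np.array([[.9938,-.1114,-.0011],[-.1114,-.9938,-.0001],[-.0011,.0003,-1]]); T[:3,:3]=R; T[:3,3]=[.5298,-.0945,.2982]
C=T@f['mount']; P=cloud(f,f['mount']); W=cloud(f,C)
def ray(u,v,z):
    a=deproj(f,u,v,C,d=.1); o=C[:3,3]; w=o+(a-o)*(z-o[2])/(a[2]-o[2]); return w.round(4),(np.linalg.inv(T)@np.r_[w,1])[:3].round(4)
print('rim guess',ray(316,71,.188))
I=f['image'].astype(int); g=(I[...,1]-I[...,0]>12)&(I[...,1]-I[...,2]>8); v,u=np.nonzero(g[50:110,290:345]); print('green px',len(u),u.mean()+290 if len(u) else '',v.mean()+50 if len(u) else '')
for r in range(56,94,3): print(r,[int(x) for x in I[r,298:336:2].sum(-1)//3])
for z0,z1,n in ((.165,.2,'tube top'),(.125,.165,'tube mid')):
    m=np.zeros((400,640),bool); m[50:100,295:340]=1; m&=(W[...,2]>z0)&(W[...,2]<z1); q=W[m]; print(n,m.sum(),q.min(0).round(4),q.max(0).round(4),q.mean(0).round(4), P[m].min(0).round(4),P[m].max(0).round(4))
S=cv2.cvtColor(f['image'],cv2.COLOR_RGB2HSV).astype(int)
m=(abs(W[...,2]-.117)<.006)&(S[...,1]>60)&(W[...,0]<.75)&(abs(W[...,1]+.09)<.25); m[:40]=0;m[112:]=0
r=cv2.minAreaRect((P[m][:,:2]*1000).astype(np.float32)); print('rack in tool',r, (T@np.r_[np.array(r[0])/1000,.181,1])[:2], np.median(W[m][:,2]))
E
```

```text
rim guess (array([ 0.6311, -0.1073,  0.188 ]), array([0.1022, 0.0014, 0.1101]))
green px 10 314.4 85.6
56 [204, 209, 210, 209, 207, 206, 209, 211, 209, 207, 206, 209, 207, 208, 210, 210, 211, 209, 209]
59 [208, 205, 207, 208, 210, 206, 238, 247, 246, 244, 247, 244, 205, 208, 209, 206, 208, 209, 210]
62 [210, 206, 207, 209, 220, 250, 219, 199, 188, 186, 183, 195, 235, 242, 211, 211, 210, 210, 210]
65 [129, 127, 142, 206, 250, 203, 199, 195, 193, 185, 183, 185, 182, 232, 242, 211, 209, 206, 208]
68 [115, 118, 114, 233, 223, 135, 143, 139, 132, 127, 116, 127, 184, 196, 248, 209, 211, 211, 211]
71 [110, 112, 111, 229, 163, 146, 140, 136, 132, 129, 127, 124, 120, 140, 248, 213, 213, 212, 213]
74 [111, 114, 113, 155, 243, 143, 134, 135, 130, 123, 124, 148, 186, 204, 244, 210, 213, 211, 210]
77 [102, 103, 103, 166, 217, 214, 140, 169, 188, 164, 186, 181, 201, 246, 162, 206, 206, 207, 208]
80 [104, 110, 113, 109, 104, 173, 244, 230, 209, 210, 222, 240, 218, 209, 183, 207, 209, 210, 210]
83 [109, 109, 111, 99, 110, 89, 178, 219, 213, 200, 207, 183, 146, 210, 182, 211, 212, 210, 213]
86 [211, 209, 204, 168, 115, 152, 180, 75, 93, 82, 100, 177, 210, 200, 213, 211, 215, 213, 212]
89 [208, 209, 211, 207, 208, 164, 169, 216, 229, 226, 204, 171, 187, 211, 212, 211, 213, 215, 214]
92 [210, 210, 210, 208, 212, 214, 214, 215, 213, 212, 213, 214, 211, 212, 212, 213, 213, 212, 213]
tube top 299 [ 0.6218 -0.117   0.1652] [ 0.6425 -0.0969  0.1908] [ 0.6333 -0.1072  0.1846] [ 0.0931 -0.0088  0.1073] [0.1136 0.0108 0.1329]
tube mid 162 [ 0.6221 -0.1148  0.1259] [ 0.6399 -0.0984  0.165 ] [ 0.6329 -0.1069  0.1469] [ 0.0933 -0.0071  0.1331] [0.1111 0.0087 0.1722]
rack in tool ((109.38943481445312, -14.770782470703125), (52.30072021484375, 307.049072265625), 0.2753522992134094) [ 0.63995759 -0.09202488] 0.11767897082564868
```

Emit:
{"method": "apply_moves", "body": {"plan": [{"turn": [0,0,0],"linear": [-3,0.2,0],"grip": 3.8},{"turn": [0,0,0],"linear": [-6,0.2,0],"grip": 3.8},{"turn": [0,0,0],"linear": [-6,0.2,2],"grip": 3.8},{"turn": [0,0,0],"linear": [-6,0.2,5],"grip": 3.8},{"turn": [0,0,0],"linear": [-6,0.2,9],"grip": 3.8},{"turn": [0,0,0],"linear": [-6,0.2,13],"grip": 3.8},{"turn": [0,0,0],"linear": [-6,0.2,17],"grip": 3.8},{"turn": [0,0,0],"linear": [-6,0.2,19.2],"grip": 3.8},{"turn": [0,0,0],"linear": [-6,0.2,20.1],"grip": 3.8},{"turn": [0,0,0],"linear": [-6,0.2,20.1],"grip": 3.8}]}}

```text
clock: 16.55
tool_pos: [0.4695, -0.0899, 0.0973]
orientation: [[0.994, -0.113, -0.002], [-0.113, -0.994, -0.001], [-0.002, 0.001, -1.0]]
contact_force: [0.4, -0.3, -0.3]
width: 0.445
```

Emit:
{"method": "apply_moves", "body": {"plan": [{"turn": [0,0,0],"linear": [0,0,0],"grip": 3.8},{"turn": [0,0,0],"linear": [0,0,0],"grip": 3.8}]}}

```text
clock: 16.75
tool_pos: [0.4713, -0.0899, 0.0993]
orientation: [[0.994, -0.113, 0.002], [-0.113, -0.994, 0.0], [0.002, -0.001, -1.0]]
contact_force: [-0.4, -1.3, -1.3]
width: 0.448
```

```bash
python3 tg.py w10 -.08 -.05; cat > tb.py <<'E'
from h import *
s=get_state(); T=np.eye(4); T[:3,:3]=s['orientation']; T[:3,3]=s['tool_pos']
print('tube in tool (wrist est, world .6325,-.107):',(np.linalg.inv(T)@[.6325,-.107,.15,1])[:3].round(4))
E
python3 tb.py
```

```text
[ 0.4713 -0.0899  0.0993] [[0.9936, -0.1129, 0.0024], [-0.1129, -0.9936, 0.0003], [0.0024, -0.0005, -1.0]] [-0.35 -1.33 -1.28] 38.28402899590879
0.02 688 -0.0201 0.0187 -0.0007 z -0.0608
0.03 408 -0.0179 0.0163 -0.0008 z -0.061
0.04 420 -0.0179 0.0163 -0.0008 z -0.0612
0.05 424 -0.0172 0.0162 -0.0005 z -0.0618
0.06 475 -0.0165 0.0149 -0.0008 z -0.0621
0.07 559 -0.0198 0.0182 -0.0008 z -0.0625
0.08 638 -0.025 0.0237 -0.0007 z -0.0627
0.09 1344 -0.0256 0.0241 -0.0008 z -0.0631
0.1 740 -0.0261 0.0247 -0.0007 z -0.0629
tube in tool (wrist est, world .6325,-.107): [ 0.1623 -0.0012 -0.0504]
```

Emit:
{"method": "apply_moves", "body": {"plan": [{"turn": [0,0,0],"linear": [1.5,0,0],"grip": 3.8},{"turn": [0,0,0],"linear": [3.0,0,0],"grip": 3.8},{"turn": [0,0,0],"linear": [4.5,0,0],"grip": 3.8},{"turn": [0,0,0],"linear": [5.6,0,0],"grip": 3.8},{"turn": [0,0,0],"linear": [6.1,0,0],"grip": 3.8},{"turn": [0,0,0],"linear": [6.1,0,0],"grip": 3.8},{"turn": [0,0,0],"linear": [6.1,0,0],"grip": 3.8}]}}

```text
clock: 17.5
tool_pos: [0.5303, -0.0969, 0.0979]
orientation: [[0.994, -0.113, -0.0], [-0.113, -0.994, -0.0], [-0.0, 0.0, -1.0]]
contact_force: [0.2, -0.0, -0.8]
width: 0.449
```

```bash
python3 tg.py w11 -.08 -.05; python3 tb.py; python3 - <<'E'
from h import *
f=save('side','side2'); a=f['image'][150:270,270:400,::-1]; b=cv2.imread('pics/w11.png')
o=np.hstack([cv2.resize(b[0:200,200:440],(420,350)),cv2.resize(a,(379,350))]); cv2.imwrite('pics/c4.png',o)
E
```

```text
[ 0.5303 -0.0969  0.0979] [[0.9935, -0.1135, -0.0004], [-0.1135, -0.9935, -0.0], [-0.0004, 0.0, -1.0]] [ 0.16 -0.02 -0.77] 38.31911833736894
0.02 678 -0.0201 0.0187 -0.0007 z -0.0609
0.03 400 -0.0177 0.0163 -0.0007 z -0.0609
0.04 414 -0.018 0.0166 -0.0007 z -0.0613
0.05 439 -0.0172 0.016 -0.0006 z -0.0617
0.06 476 -0.0164 0.0152 -0.0006 z -0.0621
0.07 559 -0.0197 0.0185 -0.0006 z -0.0624
0.08 627 -0.0248 0.0233 -0.0007 z -0.0626
0.09 1979 -0.0256 0.0241 -0.0008 z -0.0632
0.1 950 -0.0261 0.0246 -0.0007 z -0.0629
tube in tool (wrist est, world .6325,-.107): [ 0.1028 -0.0014 -0.0521]
```

View pics/c4.png

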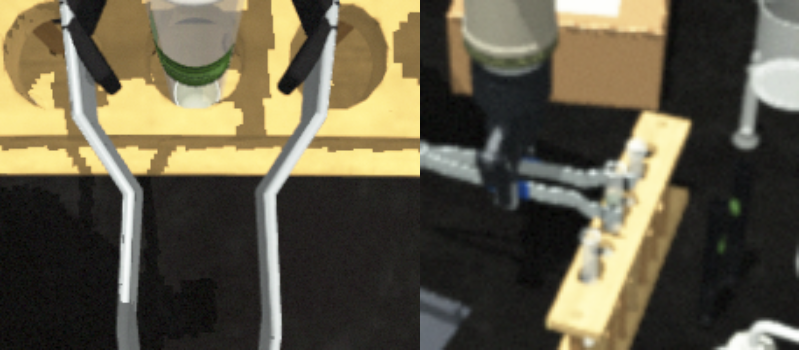

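The green-banded tube (left crop, about (198,60)) sits centred between the black jaws. Closing them now.

Emit:
{"method": "apply_moves", "body": {"plan": [{"turn": [0,0,0],"linear": [0,0,0],"grip": 3.4},{"turn": [0,0,0],"linear": [0,0,0],"grip": 3.0},{"turn": [0,0,0],"linear": [0,0,0],"grip": 2.6},{"turn": [0,0,0],"linear": [0,0,0],"grip": 1.5},{"turn": [0,0,0],"linear": [0,0,0],"grip": 1.5},{"turn": [0,0,0],"linear": [0,0,0],"grip": 1.5},{"turn": [0,0,0],"linear": [0,0,0],"grip": 1.5}], "force": 35}}

```text
clock: 18.3
tool_pos: [0.5308, -0.0967, 0.0979]
orientation: [[0.994, -0.113, -0.0], [-0.113, -0.994, -0.0], [-0.0, 0.0, -1.0]]
contact_force: [-0.5, 0.6, 0.0]
width: 0.295
```

```bash
python3 tg.py w12 -.085 -.05
```

```text
[ 0.5308 -0.0967  0.0979] [[0.9936, -0.113, -0.0001], [-0.113, -0.9936, -0.0], [-0.0001, 0.0, -1.0]] [-0.45  0.62  0.04] 25.22223466389261
0.02 612 -0.014 0.0126 -0.0007 z -0.0597
0.03 306 -0.0101 0.0087 -0.0007 z -0.0599
0.04 311 -0.0103 0.0088 -0.0008 z -0.0604
0.05 321 -0.0093 0.0078 -0.0008 z -0.0607
0.06 347 -0.0077 0.0062 -0.0008 z -0.0609
0.07 420 -0.0102 0.009 -0.0006 z -0.0612
0.08 464 -0.0151 0.0132 -0.001 z -0.0615
0.09 2300 -0.0151 0.0132 -0.0009 z -0.0623
0.1 545 -0.0149 0.0134 -0.0007 z -0.0619
```

The opening stopped at 25.2 mm, close to the 26 mm expected with the tube held. Lifting straight up.

Emit:
{"method": "apply_moves", "body": {"plan": [{"turn": [0,0,0],"linear": [0,0,-0.5],"grip": 1.5},{"turn": [0,0,0],"linear": [0,0,-1.5],"grip": 1.5},{"turn": [0,0,0],"linear": [0,0,-3],"grip": 1.5},{"turn": [0,0,0],"linear": [0,0,-4.7],"grip": 1.5},{"turn": [0,0,0],"linear": [0,0,-6.5],"grip": 1.5},{"turn": [0,0,0],"linear": [0,0,-8.5],"grip": 1.5},{"turn": [0,0,0],"linear": [0,0,-10.5],"grip": 1.5},{"turn": [0,0,0],"linear": [0,0,-12.5],"grip": 1.5},{"turn": [0,0,0],"linear": [0,0,-14],"grip": 1.5},{"turn": [0,0,0],"linear": [0,0,-15],"grip": 1.5}]}}

```text
clock: 19.35
tool_pos: [0.5312, -0.0971, 0.2504]
orientation: [[0.994, -0.113, 0.003], [-0.113, -0.994, 0.0], [0.003, -0.0, -1.0]]
contact_force: [0.4, -0.9, -1.0]
width: 0.287
```

Emit:
{"method": "apply_moves", "body": {"plan": [{"turn": [0,0,0],"linear": [0,0,0],"grip": 1.5},{"turn": [0,0,0],"linear": [0,0,0],"grip": 1.5},{"turn": [0,0,0],"linear": [0,0,0],"grip": 1.5},{"turn": [0,0,0],"linear": [0,0,0],"grip": 1.5},{"turn": [0,0,0],"linear": [0,0,0],"grip": 1.5}]}}

```text
clock: 19.85
tool_pos: [0.5305, -0.0966, 0.2474]
orientation: [[0.994, -0.113, -0.001], [-0.113, -0.994, -0.0], [-0.001, 0.0, -1.0]]
contact_force: [-0.1, 0.4, -1.8]
width: 0.298
```

```bash
python3 tg.py w13 -.085 -.05; python3 - <<'E'
from h import *
f=save('side','side3'); W=cloud(f); s=get_state(); t=save('top','top3'); Wt=cloud(t)
j=s['tool_pos']+s['orientation']@[.102,-.0008,0]; print('jaw xy',j.round(4))
m=(np.hypot(W[...,0]-j[0],W[...,1]-j[1])<.03)&(W[...,2]>.122)&(W[...,2]<.42); q=W[m]
for a in np.arange(.13,.4,.02):
    k=q[abs(q[:,2]-a)<.008]; print(a.round(2),len(k),k.mean(0).round(3) if len(k) else '')
yaw=np.radians(5.2); c,n=np.cos(yaw),np.sin(yaw); R=np.array([[c,n,0],[-n,c,0],[0,0,1]])
L=(Wt-[.497,.289,0])@R.T
for y in (-.08,-.04,0.,.02,.05,.08):
    k=(abs(L[...,0])<.1)&(abs(L[...,1]-y)<.008)&(L[...,2]<.3); z=L[...,2][k]; print('lid',y,k.sum(),np.percentile(z,[10,50,90]).round(3) if k.sum() else '')
o=np.hstack([cv2.resize(f['image'][90:270,250:410,::-1],(420,472)),cv2.resize(cv2.imread('pics/w13.png')[0:240,200:440],(380,472))]); cv2.imwrite('pics/c5.png',o)
E
```

```text
[ 0.5305 -0.0966  0.2474] [[0.9936, -0.1131, -0.001], [-0.1131, -0.9936, -0.0001], [-0.001, 0.0003, -1.0]] [-0.07  0.42 -1.77] 25.486901989193505
0.02 617 -0.0141 0.0126 -0.0007 z -0.0596
0.03 308 -0.0102 0.0087 -0.0008 z -0.06
0.04 318 -0.0103 0.0088 -0.0008 z -0.0602
0.05 316 -0.0094 0.0078 -0.0008 z -0.0606
0.06 347 -0.0077 0.0063 -0.0007 z -0.0608
0.07 420 -0.0102 0.009 -0.0006 z -0.0611
0.08 458 -0.0148 0.0133 -0.0008 z -0.0614
0.09 2262 -0.0151 0.0133 -0.0009 z -0.0621
0.1 544 -0.015 0.0134 -0.0008 z -0.0617
jaw xy [ 0.632  -0.1074  0.2475]
0.13 0 
0.15 0 
0.17 12 [ 0.634 -0.118  0.175]
0.19 29 [ 0.634 -0.116  0.19 ]
0.21 30 [ 0.634 -0.116  0.21 ]
0.23 32 [ 0.633 -0.117  0.23 ]
0.25 28 [ 0.633 -0.117  0.25 ]
0.27 27 [ 0.631 -0.117  0.27 ]
0.29 68 [ 0.627 -0.114  0.293]
0.31 92 [ 0.628 -0.114  0.308]
0.33 59 [ 0.63  -0.112  0.331]
0.35 0 
0.37 0 
0.39 0 
lid -0.08 236 [0.115 0.119 0.123]
lid -0.04 234 [0.115 0.119 0.123]
lid 0.0 238 [0.115 0.119 0.123]
lid 0.02 234 [0.115 0.119 0.123]
lid 0.05 233 [0.11  0.114 0.118]
lid 0.08 234 [0.111 0.115 0.118]
```

View pics/c5.png

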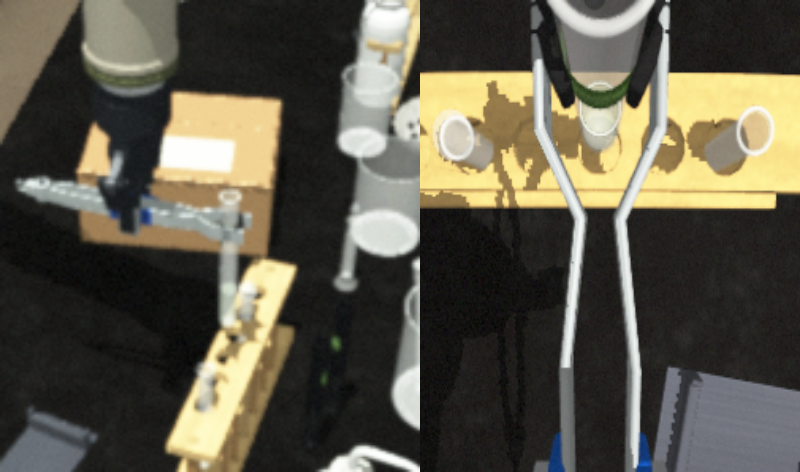

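The tube hangs upright in the jaws with its foot at about 0.167 m. The lid is closed and the other tubes are standing in the rack. I'll let it settle briefly, then hand in.

Emit:
{"method": "apply_moves", "body": {"plan": [{"turn": [0,0,0],"linear": [0,0,0],"grip": 1.5},{"turn": [0,0,0],"linear": [0,0,0],"grip": 1.5},{"turn": [0,0,0],"linear": [0,0,0],"grip": 1.5},{"turn": [0,0,0],"linear": [0,0,0],"grip": 1.5},{"turn": [0,0,0],"linear": [0,0,0],"grip": 1.5}]}}

```text
clock: 20.5
tool_pos: [0.5308, -0.0967, 0.2479]
orientation: [[0.994, -0.113, 0.0], [-0.113, -0.994, -0.0], [0.0, 0.0, -1.0]]
contact_force: [-0.8, 0.2, -1.7]
width: 0.295
```

```bash
python3 -c "
from plant import *
s=get_state();print(s['clock'],s['tool_pos'],s['width'],s['dq']);print(hand_in())"
```

```text
20.5 [ 0.53079118 -0.09667679  0.24789315] 0.29500505752863665 [-0.05481307  0.07305382 -0.00521937  0.06154065  0.06262962 -0.11469582
 -0.06383209]
the job is handed in; nothing more can be done
None
```

I closed the inner flap and then the outer one. I then took the tongs off their rest, closed them on the green-banded tube and lifted it straight up. I handed in at 20.5 s, still holding the tube; no verdict was reported.

**Last checks:**
- **Flaps:** both lie flat, with surfaces at 0.119 m (outer) and 0.115 m (inner).
- **Tube:** it is upright in the jaws, with its foot at about 0.167 m, clear of the rack. The tube axis is within about 1 cm of the jaw middle.
- **Grip:** the pads stopped at 25.2 mm, against 26 mm expected with the tube held.
- **Rest of the rack:** the other two tubes are still standing in their holes. I did not re-measure their positions or the flask's; nothing went near them.

**What disagreed:**
- **Fingertips:** they are about 30 mm short of the reported TCP. Because of that, the first inner fold stopped at about 0.38 rad, and I folded it again before touching the outer flap. I corrected for the 30 mm from then on.
- **Cameras:** the top and side cameras disagreed by 5–8 mm on the rack and tubes, so I used the wrist camera for the grasps.
- **Tongs:** they sit about 2° nose-up in the grip.

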